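# Fill and close the microscope's ballast housing

## Task

Pour all six steel balls from the handled dipper into the pocket of the lower housing half in the jig, then stand the dipper upright on the bench again and let go of it. Then fit the upper half over the two dowels (the wide hole on the thick dowel) and press it down against the sprung seal until the faces meet, and finish while still holding it pressed home. Leave the other things on the bench where they are.

Things in the scene. Friction and masses are not known exactly. Their poses are not given: they have to be found in the camera images.
- face (a point): Centre of the split face (top rim) of a ballast housing's lower half: an aluminium block 84 (x) x 150 (y) mm fixed on a steel jig plate 94 x 162 mm, face 50 mm above the bench, z up. Its middle is an open pocket 60 (x) x 80 (y) mm, 32 mm deep. Round the pocket a black sprung seal frame, 5 mm wide, stands 4 mm above the face; it sinks straight down: 6 N to start it, 10 N when level with the face.
- dowel_thick (a point): Top of the thick steel dowel, 14 mm in diameter, standing 16 mm above the face at y = +60 mm, x = 0 of the face's axes; the last 4 mm taper.
- dowel_thin (a point): Top of the thin steel dowel, 9 mm in diameter, same height and taper, at y = -60 mm, x = 0 of the face's axes.
- cover_center (a point): The loose upper half, 0.4 kg, flat on the bench: an aluminium plate 84 (x) x 150 (y) x 14 mm with a solid grip bar on top, 20 (x) x 70 (y) mm, rising 30 mm above the plate. The point is in the middle, 22 mm above the underside; the bar's middle is 7 mm higher. Laid on the seal the point is 26 mm above the face; pressed home, 22 mm. Its axes then agree with the face's.
- hole_wide (a point): Centre of the upper half's wide through hole, 17 mm, for the thick dowel; at y = +60 mm of the upper half, on the plate's top (14 mm above the underside).
- hole_narrow (a point): Centre of the upper half's narrow through hole, 12 mm, for the thin dowel; at y = -60 mm, on the plate's top.
- dipper_grip (a point): Grip point on the handle of a steel dipper, about 0.25 kg with its six steel balls. The handle is a round level bar, 14 mm thick, 92 mm long, sticking out from the cup; the point is on its axis, 36 mm above the dipper's underside, 85 mm from the cup's centre. The dipper's x axis points along the bar from handle to cup, z is up.
- dipper_mouth (a point): Centre of the dipper's round mouth, 85 mm along x and 9 mm along z from the grip point. The tapered cup is 54 mm wide at the base, 76 mm at the rim, 45 mm tall, wall 3 mm. Tipped sideways about the handle, it has run empty by 95 degrees.
- ball0_center (a point): Centre of steel ball 1 of six, 16 mm across, 17 g, at first in the dipper's cup.
- ball1_center (a point): Centre of steel ball 2 of six, 16 mm across, 17 g, at first in the dipper's cup.
- ball2_center (a point): Centre of steel ball 3 of six, 16 mm across, 17 g, at first in the dipper's cup.
- ball3_center (a point): Centre of steel ball 4 of six, 16 mm across, 17 g, at first in the dipper's cup.
- ball4_center (a point): Centre of steel ball 5 of six, 16 mm across, 17 g, at first in the dipper's cup.
- ball5_center (a point): Centre of steel ball 6 of six, 16 mm across, 17 g, at first in the dipper's cup.
- screwdriver: Bystander, to be left where it is: a screwdriver lying between the robot and the housing. Origin at its underside.
- spool: Bystander, to be left where it is: a grey spool, 56 mm across and 46 mm tall, standing beyond on the left. Origin at its underside.
- jar: Bystander, to be left where it is: a small amber jar with a black lid, 48 mm across, 50 mm tall, beyond the housing on the right. Origin at its underside.
- tape: Bystander, to be left where it is: a roll of tape lying flat, 90 mm across, 19 mm tall, beyond the housing on the left. Origin at its underside.
- meter: Bystander, to be left where it is: a black hand-held multimeter lying flat, 170 x 85 x 44 mm, on the left. Origin at its underside.
- tin: Bystander, to be left where it is: a flat metal tin, 65 x 90 x 25 mm, on the right. Origin at its underside.
- dipper: The whole dipper; origin at the centre of its underside, same axes as its grip point.
- cover: The whole upper half; origin at the centre of its underside, same axes as its centre point.

How it is judged:
By the outcome, as a careful person would: the job done as asked, in the order asked, and still so for the second after the job is handed in, while the arm keeps its last pose, push and grip.
It also fails if it takes over 59 s, if anything falls off the work surface, if the arm or the gripper's body presses on something with over 40 N, if the wrist force passes 120 N, or if a joint passes its speed limit or range.

## Robot

A 7-joint arm with a two-finger parallel gripper is mounted at the origin on the work surface. World frame = base frame: x ahead of the robot, y to its left, z up, the work surface at z = 0. Lengths are in m, angles in rad, forces in N, time in s.
With the tool pointing down it reaches from about 0.4 to 0.85 m from the base axis. Payload 4.5 kg.
Tool frame: the origin (TCP) lies midway between the tips of the shut fingers; the grasp point (between the pads) lies 19 mm behind it; z points along the fingers, y is the direction in which the jaws open and shut (so a half turn about z gives the same grasp; the last joint's range is limited). The gripper opens to 88 mm and grips with 3 to 60 N. Pads are 18 mm wide; open, the fingers measure 123 mm over their backs; the gripper's body (75 mm by 187 mm) begins 45 mm behind the grasp point.
Start: joints at [1.204, 0.689, -0.195, 1.565, 0.157, 0.902, -0.215], TCP at [0.244, -0.575, 0.239] pointing down, gripper open.
Joint ranges: [-3.01, 3.01], [-0.46, 2.08], [-1.47, 1.51], [0.13, 2.56], [-1, 4.14], [0.04, 2.09], [-2.66, 2.66]. Speed limits (rad/s): [2.57, 2.57, 3.14, 3.14, 3.14, 3.14, 3.14].

## Interface

Orientations are given as a unit quaternion [x, y, z, w].
In Python, from plant import r gives the robot as it stands.
- The arm moves only by the tool play_rows, never from a script. Its argument "targets" is a list of rows, each an object of numbers: "jaw": the closure, from 0 (fully open) to 1 (shut); "dx", "dy", "dz": the shift along the tool's x, y, z in m; "yaw": the turn about the tool's z in rad. A call has exactly 5 rows; each row shifts and turns the pose as measured when the row begins, along the tool's axes as they then stand; what a row does not reach is not made up. A row lasts 1/10 s, in which the tool goes at most 50 mm and 8.59 degrees, less where a joint would pass 70% of its speed; a pose out of reach is approached as far as the arm can. A call with a gripper value outside its range is refused whole. The fingers move at their own pace and stop on an object; "squeeze" is the grip in N (left out, the last holds). Time passes only in rows, so rows that do not move let the fingers close, or fill a call up. It gives the time, the measured TCP pose, the force and the opening at its end, in the units of the state.
- r.get_state(): the state, without advancing time (a new reading comes with each control period).
- r.snapshot(name): name is "scene" or "top" or "wrist"; returns a dict with "frame" (480x640x3 uint8, red, green, blue), "z_map" (480x640 float32, m along the optical axis (not along the pixel's ray), 0 where there is no reading), "mtx" (3x3 intrinsics, pixels), "position" and "orientation" of the camera in the world; the wrist camera has in their place "T_tool_cam" (4x4, takes a point from camera to tool coordinates, whose origin is the TCP and whose axes are the flange's). Camera axes: x right, y up, looking along -z (the intrinsics and any distortion apply to the point x, -y, -z); pixel columns grow to the right and rows downward; lengths in m; the calibration is good to about 2 mm. The wrist camera is an equidistant fisheye: a pixel r from the principal point sees the ray r / f radians off the axis. A picture is of the moment at which its call begins: read the wrist's pose just before it.
- r.finish_job(): hands the job in, once; it reports no verdict.
The state is a dict: "clock": time; "q": joint angles; "qd": joint speeds; "joint_torque": joint torques, N m; "tool_pos": TCP position; "eef_rot": TCP orientation; "contact_force": force on the tool from outside, world axes, zero at the start; "moment": the same for the moment, N m; "opening": opening from 0.0 (shut) to 1.0 (fully open).
Only numpy, scipy, OpenCV 4.12 (cv2) and the standard library are available. Lean on these libraries where they do the work, as an engineer would, in place of code of your own. Each camera call takes 0.05 s, during which the arm holds its last target.

## Working session

There is one attempt and no reset: what is moved stays moved. The work goes in short steps, Python scripts to look and compute and a tool call to move; the robot and the scene stay as the last step left them, time stands still between calls to the robot, and variables do not carry over. Pictures are saved under pics/ and viewed, and the job is handed in when it is done.

Besides the shell and the picture viewer there is one more tool, called after ">>>" as name(argument=value, ...) on one line, values as JSON. play_rows: Moves the arm, as the interface text tells. Its arguments: {"type":"object","properties":{"targets":{"type":"array"},"squeeze":{"type":"number"}},"required":["targets"]}

```bash
ls; mkdir -p pics
python3 - <<'E'
from plant import r
import cv2,numpy as np
s=r.get_state(); print({k:np.round(v,3).tolist() for k,v in s.items()})
for n in ["scene","top","wrist"]:
    d=r.snapshot(n); cv2.imwrite(f"pics/a_{n}.png",d["frame"][:,:,::-1])
    np.savez(f"a_{n}.npz",**d)
    for k in d:
        if k not in("frame","z_map"): print(n,k,np.round(d[k],4).tolist() if not isinstance(d[k],str) else d[k])
E
```

```text
pics
{'clock': 0.0, 'q': [1.204, 0.69, -0.195, 1.566, 0.157, 0.902, -0.215], 'qd': [0.001, -0.001, 0.001, -0.001, -0.002, -0.0, 0.001], 'joint_torque': [-0.001, -52.757, -1.267, -15.343, -0.053, 0.007, 0.0], 'tool_pos': [0.244, -0.575, 0.238], 'eef_rot': [0.98, 0.199, -0.0, -0.001], 'contact_force': [0.922, 0.793, 0.704], 'moment': [-0.033, -0.009, -0.009], 'opening': 0.998}
scene mtx [[543.8121, 0.0, 327.9745], [0.0, 543.8121, 234.6029], [0.0, 0.0, 1.0]]
scene position [1.161, 0.6467, 1.0509]
scene orientation [0.132, 0.3383, 0.8578, 0.3637]
top mtx [[540.6911, 0.0, 324.3096], [0.0, 540.6911, 250.1314], [0.0, 0.0, 1.0]]
top position [0.374, 0.0192, 1.5781]
top orientation [0.0424, -0.0396, -0.6987, 0.713]
wrist mtx [[371.6483, 0.0, 318.1504], [0.0, 371.6483, 244.5747], [0.0, 0.0, 1.0]]
wrist T_tool_cam [[0.0001, 0.9616, 0.2743, 0.0704], [1.0, -0.0003, 0.0005, 0.0016], [0.0005, 0.2743, -0.9616, -0.1459], [0.0, 0.0, 0.0, 1.0]]
```

View pics/a_scene.png

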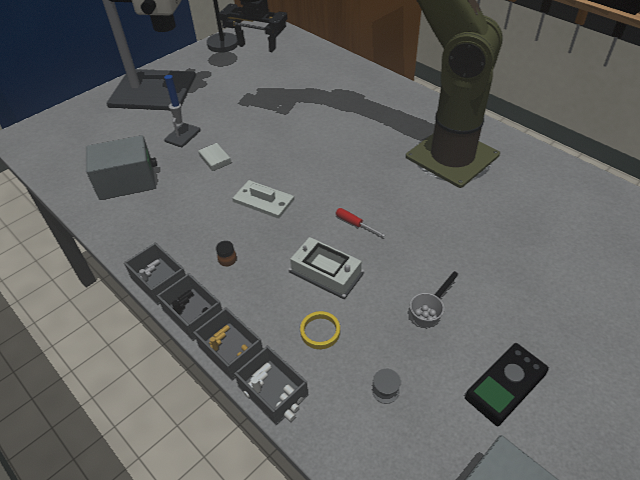

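View pics/a_top.png

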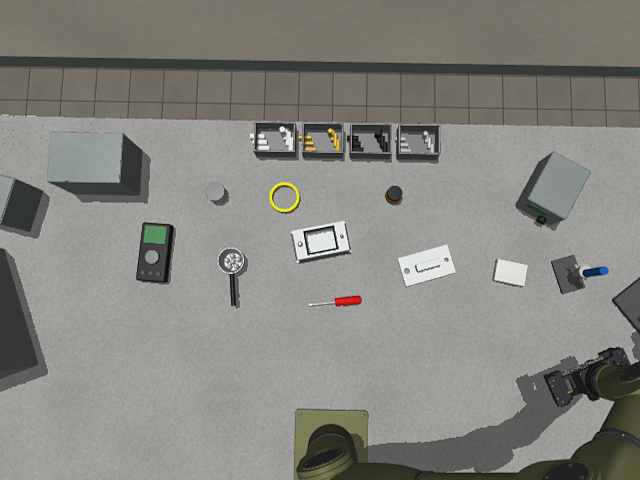

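View pics/a_wrist.png

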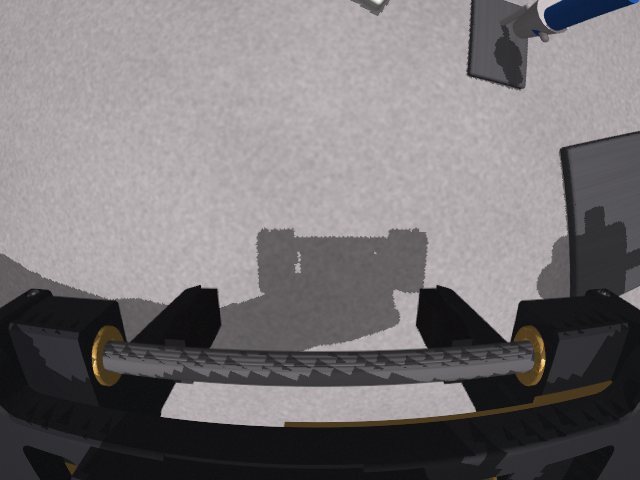

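The top view puts the dipper cup at (232,261) with its handle toward the robot, ending at (235,305). The housing is at (321,242), the cover at (427,266) and the screwdriver at (335,300). Next I'll measure these.

```bash
cat > h.py <<'E'
import numpy as np,cv2
from scipy.spatial.transform import Rotation as R
def pts(d,uv,z=None,plane=None,pose=None):
    """pixels->world (top/scene). z: depth or plane: world z"""
    K=d["mtx"];uv=np.atleast_2d(uv).astype(float)
    ray=np.c_[(uv[:,0]-K[0,2])/K[0,0],-(uv[:,1]-K[1,2])/K[1,1],-np.ones(len(uv))]
    Rw=R.from_quat(d["orientation"]).as_matrix();p=np.array(d["position"])
    w=ray@Rw.T
    if plane is not None: t=(plane-p[2])/w[:,2]
    else: t=np.asarray(z)
    return p+w*t[:,None]
def wpose(s):
    return np.array(s["tool_pos"]),R.from_quat(s["eef_rot"]).as_matrix()
def wrays(d,uv):
    K=d["mtx"];uv=np.atleast_2d(uv).astype(float)
    a=(uv-[K[0,2],K[1,2]])/K[0,0];r=np.linalg.norm(a,axis=1)+1e-12
    u=a/r[:,None]
    return np.c_[u[:,0]*np.sin(r),-u[:,1]*np.sin(r),-np.cos(r)]
def wpts(d,s,uv,plane=None,z=None):
    c=wrays(d,uv);T=np.array(d["T_tool_cam"]);p,Rt=wpose(s)
    o=Rt@T[:3,3]+p; w=c@T[:3,:3].T@Rt.T
    t=(plane-o[2])/w[:,2] if plane is not None else np.asarray(z)/(-c[:,2])
    return o+w*t[:,None]
def cloud(d):
    v,u=np.mgrid[:480,:640]
    return pts(d,np.c_[u.ravel(),v.ravel()],z=d["z_map"].ravel()).reshape(480,640,3)
def w2t(s,delta):
    "world displacement -> tool axes"
    return wpose(s)[1].T@np.array(delta)
E
python3 - <<'E'
from h import *
d=dict(np.load("a_top.npz")); C=cloud(d)
print("bench z",np.median(C[330:380,150:280,2]))
for n,(u0,u1,v0,v1,zl,zh) in dict(housing=(280,360,215,270,.04,.06),cover=(390,465,235,295,.008,.02),bar=(400,455,250,285,.035,.05),handle=(225,245,278,312,.03,.06),cup=(210,250,243,282,.0385,.06)).items():
    P=C[v0:v1,u0:u1].reshape(-1,3);P=P[(P[:,2]>zl)&(P[:,2]<zh)]
    rr=cv2.minAreaRect((P[:,:2]*1000).astype(np.float32)); print(n,len(P),np.round(P.mean(0),4),rr,np.percentile(P[:,2],[5,50,95]).round(4))
f=d["frame"]
im=cv2.resize(f[200:320,200:470,::-1],None,fx=2.9,fy=2.9,interpolation=cv2.INTER_CUBIC);cv2.imwrite("pics/b.png",im)
E
```

```text
bench z -0.0006158704930020464
housing 959 [0.5801 0.0374 0.0506] ((580.4427490234375, 38.222808837890625), (85.06485748291016, 150.18727111816406), 12.1217679977417) [0.0444 0.0505 0.0569]
cover 1195 [ 0.5177 -0.2695  0.0139] ((521.2960815429688, -271.4417419433594), (211.07260131835938, 171.89620971679688), 89.70357513427734) [0.0089 0.014  0.0187]
bar 171 [ 0.5174 -0.2683  0.0437] ((517.793212890625, -269.2100524902344), (20.098081588745117, 71.00462341308594), 17.170461654663086) [0.0383 0.044  0.0483]
handle 136 [0.4295 0.2851 0.041 ] ((429.91986083984375, 285.5092468261719), (77.34246063232422, 13.403156280517578), 5.116147518157959) [0.0346 0.0408 0.0477]
cup 133 [0.5098 0.2955 0.0438] ((512.2157592773438, 289.4147033691406), (86.87229919433594, 72.92293548583984), 39.44953155517578) [0.0393 0.0438 0.0494]
```

View pics/b.png

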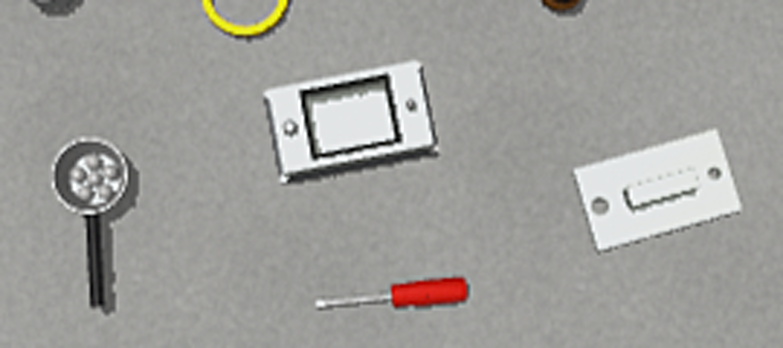

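>>> play_rows(targets=[{"jaw": 0,"dx": 0.038,"dy": -0.029,"dz": 0,"yaw": 0},{"jaw": 0,"dx": 0.038,"dy": -0.029,"dz": 0,"yaw": 0},{"jaw": 0,"dx": 0.038,"dy": -0.029,"dz": 0,"yaw": 0},{"jaw": 0,"dx": 0.038,"dy": -0.029,"dz": 0,"yaw": 0},{"jaw": 0,"dx": 0.038,"dy": -0.029,"dz": 0,"yaw": 0}])

```text
clock: 0.65
tool_pos: [0.36, -0.3692, 0.2354]
eef_rot: [0.982, 0.191, -0.002, 0.001]
contact_force: [1.1, 0.5, 0.6]
opening: 0.998
```

>>> play_rows(targets=[{"jaw": 0,"dx": 0.038,"dy": -0.029,"dz": 0,"yaw": 0},{"jaw": 0,"dx": 0.038,"dy": -0.029,"dz": 0,"yaw": 0},{"jaw": 0,"dx": 0.038,"dy": -0.029,"dz": 0,"yaw": 0},{"jaw": 0,"dx": 0.038,"dy": -0.029,"dz": 0,"yaw": 0},{"jaw": 0,"dx": 0.038,"dy": -0.029,"dz": 0,"yaw": 0}])

```text
clock: 1.15
tool_pos: [0.4852, -0.1548, 0.234]
eef_rot: [0.982, 0.19, -0.002, 0.001]
contact_force: [1.0, 0.4, -0.2]
opening: 1.0
```

```bash
cat >> h.py <<'E'
def head(s):
    m=wpose(s)[1]; return np.arctan2(m[1,0],m[0,0])
def plan(s,goal,hdg=None,n=5):
    """constant per-row shifts in tool axes; heading turned evenly"""
    p,_=wpose(s);h=head(s);dh=0 if hdg is None else (hdg-h+np.pi)%(2*np.pi)-np.pi
    D=(np.array(goal)-p)/n;print("now",p.round(4),"hdg deg",round(np.degrees(h),2),"dist",np.linalg.norm(D*n).round(4),"yaw/row",round(-dh/n,3))
    for i in range(n):
        a=h+dh*i/n
        x=np.array([np.cos(a),np.sin(a)]);y=np.array([np.sin(a),-np.cos(a)])
        print({"dx":round(float(D[:2]@x),4),"dy":round(float(D[:2]@y),4),"dz":round(float(-D[2]),4),"yaw":round(float(-dh/n),3)})
E
python3 - <<'E'
from h import *; from plant import r
s=r.get_state(); plan(s,[.43,.284,.2],np.radians(5.1),n=10)
E
```

```text
now [ 0.4852 -0.1548  0.234 ] hdg deg 21.89 dist 0.4435 yaw/row 0.029
{'dx': 0.0112, 'dy': -0.0428, 'dz': 0.0034, 'yaw': 0.029}
{'dx': 0.01, 'dy': -0.0431, 'dz': 0.0034, 'yaw': 0.029}
{'dx': 0.0087, 'dy': -0.0434, 'dz': 0.0034, 'yaw': 0.029}
{'dx': 0.0074, 'dy': -0.0436, 'dz': 0.0034, 'yaw': 0.029}
{'dx': 0.0062, 'dy': -0.0438, 'dz': 0.0034, 'yaw': 0.029}
{'dx': 0.0049, 'dy': -0.044, 'dz': 0.0034, 'yaw': 0.029}
{'dx': 0.0036, 'dy': -0.0441, 'dz': 0.0034, 'yaw': 0.029}
{'dx': 0.0023, 'dy': -0.0442, 'dz': 0.0034, 'yaw': 0.029}
{'dx': 0.001, 'dy': -0.0442, 'dz': 0.0034, 'yaw': 0.029}
{'dx': -0.0003, 'dy': -0.0442, 'dz': 0.0034, 'yaw': 0.029}
```

>>> play_rows(targets=[{"jaw": 0,"dx": 0.011,"dy": -0.043,"dz": 0,"yaw": 0.03},{"jaw": 0,"dx": 0.01,"dy": -0.043,"dz": 0,"yaw": 0.03},{"jaw": 0,"dx": 0.009,"dy": -0.043,"dz": 0,"yaw": 0.03},{"jaw": 0,"dx": 0.007,"dy": -0.044,"dz": 0,"yaw": 0.03},{"jaw": 0,"dx": 0.006,"dy": -0.044,"dz": 0,"yaw": 0.03}])

```text
clock: 1.65
tool_pos: [0.4608, 0.0751, 0.233]
eef_rot: [0.993, 0.114, 0.0, 0.001]
contact_force: [0.4, 0.9, 0.5]
opening: 0.999
```

```bash
cat > snap.py <<'E'
import sys;from plant import r;from h import *
def snap(cam,name):
    s=r.get_state();d=r.snapshot(cam);cv2.imwrite(f"pics/{name}.png",d["frame"][:,:,::-1]);np.savez(name+".npz",**d,tool_pos=s["tool_pos"],eef_rot=s["eef_rot"]);return s,d
if __name__=="__main__":
    for c,n in zip(sys.argv[1::2],sys.argv[2::2]):
        s,d=snap(c,n)
    print({k:np.round(s[k],4).tolist() for k in("clock","tool_pos","contact_force","opening")},"hdg",np.degrees(head(s)).round(2))
E
python3 snap.py wrist w1
```

```text
{'clock': 1.65, 'tool_pos': [0.4608, 0.0751, 0.233], 'contact_force': [0.4492, 0.9032, 0.4856], 'opening': 0.9989} hdg 13.09
```

View pics/w1.png

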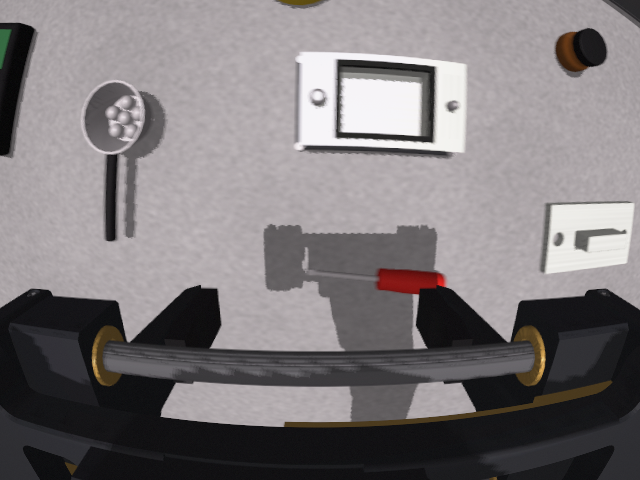

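The wrist view shows the thick dowel at (318,97), the thin one at (453,105), the dipper handle from (111,154) to (110,240), and the cup mouth around (114,118).

Run:
```python
from h import *
d=dict(np.load("w1.npz")); s=d
a=wpts(d,s,[[318,96.5],[453,104.5]],plane=.066);print(a.round(4),np.linalg.norm(a[0]-a[1]))
m=a.mean(0);v=a[0]-a[1];print("face c",m,"x-hdg",np.degrees(np.arctan2(v[1],v[0]))-90)
b=wpts(d,s,[[111.5,157],[110,239]],plane=.041);print(b.round(4),np.linalg.norm(b[0]-b[1]));v=b[0]-b[1];print("handle hdg",np.degrees(np.arctan2(v[1],v[0])))
c=wpts(d,s,[[82,118],[145,118],[114,81],[114,155]],plane=.045);print(c.round(4),np.linalg.norm(c[0]-c[1]),np.linalg.norm(c[2]-c[3]))
v,u=np.mgrid[:480,:640];P=wpts(d,s,np.c_[u.ravel(),v.ravel()],z=d["z_map"].ravel()).reshape(480,640,3)
Q=P[40:160,280:480].reshape(-1,3);Q=Q[(Q[:,2]>.046)&(Q[:,2]<.058)];rr=cv2.minAreaRect((Q[:,:2]*1000).astype(np.float32));print(rr,np.median(Q[:,2]))
Q=P[150:250,95:128].reshape(-1,3);Q=Q[(Q[:,2]>.034)&(Q[:,2]<.05)];rr=cv2.minAreaRect((Q[:,:2]*1000).astype(np.float32));print(rr,np.median(Q[:,2]))
im=cv2.resize(cv2.imread("pics/w1.png")[40:250,60:480],None,fx=1.9,fy=1.9);cv2.imwrite("pics/w1z.png",im)
```

```text
[[ 0.567   0.0981  0.066 ]
 [ 0.592  -0.0158  0.066 ]] 0.11659698833640966
face c [0.57951175 0.04118381 0.066     ] x-hdg 12.381378505585843
[[0.4783 0.29   0.041 ]
 [0.3926 0.2824 0.041 ]] 0.08601759404513823
handle hdg 5.089885520210276
[[0.5134 0.3322 0.045 ]
 [0.5219 0.2563 0.045 ]
 [0.5542 0.3    0.045 ]
 [0.4813 0.285  0.045 ]] 0.07641927666280678 0.07445203652607515
((581.0172729492188, 38.13344955444336), (84.75438690185547, 150.68714904785156), 12.181000709533691) 0.05014157181937745
((438.52032470703125, 282.4160461425781), (95.56527709960938, 35.2812614440918), 7.999900817871094) 0.04166657168402374
```

Run:
```python
from h import *; from plant import r
s=r.get_state(); plan(s,[.425,.285,.12],np.radians(5.1),n=5)
```

```text
now [0.4596 0.0856 0.2331] hdg deg 13.82 dist 0.2319 yaw/row 0.03
{'dx': 0.0028, 'dy': -0.0404, 'dz': 0.0226, 'yaw': 0.03}
{'dx': 0.0016, 'dy': -0.0405, 'dz': 0.0226, 'yaw': 0.03}
{'dx': 0.0003, 'dy': -0.0405, 'dz': 0.0226, 'yaw': 0.03}
{'dx': -0.0009, 'dy': -0.0405, 'dz': 0.0226, 'yaw': 0.03}
{'dx': -0.0021, 'dy': -0.0404, 'dz': 0.0226, 'yaw': 0.03}
```

>>> play_rows(targets=[{"jaw": 0,"dx": 0.003,"dy": -0.04,"dz": 0.022,"yaw": 0.03},{"jaw": 0,"dx": 0.002,"dy": -0.04,"dz": 0.022,"yaw": 0.03},{"jaw": 0,"dx": 0.0,"dy": -0.04,"dz": 0.022,"yaw": 0.03},{"jaw": 0,"dx": -0.001,"dy": -0.04,"dz": 0.022,"yaw": 0.03},{"jaw": 0,"dx": -0.002,"dy": -0.035,"dz": 0.02,"yaw": 0.03}])

```text
clock: 2.2
tool_pos: [0.4305, 0.2773, 0.1275]
eef_rot: [0.999, 0.041, 0.005, -0.003]
contact_force: [-0.3, -0.3, 0.5]
opening: 1.0
```

>>> play_rows(targets=[{"jaw": 0,"dx": 0,"dy": 0,"dz": 0.01,"yaw": 0},{"jaw": 0,"dx": 0,"dy": 0,"dz": 0,"yaw": 0},{"jaw": 0,"dx": 0,"dy": 0,"dz": 0,"yaw": 0},{"jaw": 0,"dx": 0,"dy": 0,"dz": 0,"yaw": 0},{"jaw": 0,"dx": 0,"dy": 0,"dz": 0,"yaw": 0}])

```text
clock: 2.7
tool_pos: [0.429, 0.2801, 0.1156]
eef_rot: [0.999, 0.045, 0.003, -0.003]
contact_force: [0.1, 0.4, -0.6]
opening: 0.999
```

```bash
python3 snap.py wrist w2
```

```text
{'clock': 2.7, 'tool_pos': [0.429, 0.2801, 0.1156], 'contact_force': [0.0758, 0.4207, -0.6022], 'opening': 0.9993} hdg 5.1
```

View pics/w2.png

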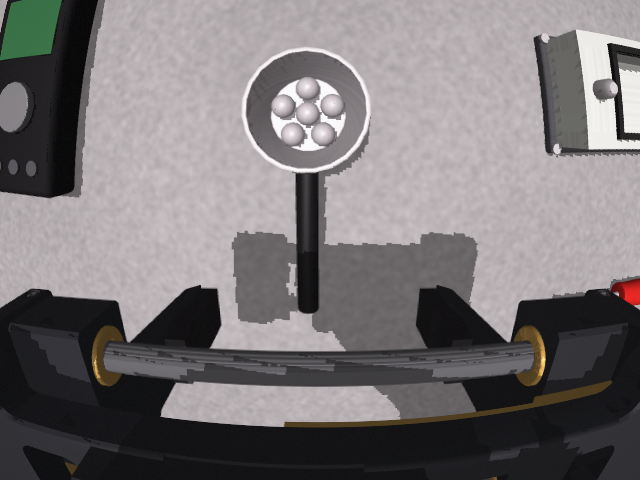

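The handle runs straight up the image at column 308, from row 175 to row 312. The cup centre is at (307,108), with all six balls in it.

Run:
```python
from h import *
d=dict(np.load("w2.npz"))
b=wpts(d,d,[[307.5,180],[308,300]],plane=.040);v=b[0]-b[1];print(b.round(4),np.degrees(np.arctan2(v[1],v[0])))
e=wpts(d,d,[[308,312]],plane=.036);print("end",e)
c=wpts(d,d,[[243,109],[371,109],[307,47],[307,171]],plane=.045);print(c.round(4),c[:2].mean(0),c[2:].mean(0),np.linalg.norm(c[0]-c[1]),np.linalg.norm(c[2]-c[3]))
g=e[0]+[.033*np.cos(.089),.033*np.sin(.089),0];g[2]=.019;print(g)
plan(dict(tool_pos=d["tool_pos"],eef_rot=d["eef_rot"]),g,np.radians(5.1),n=5)
```

```text
[[0.4766 0.2897 0.04  ]
 [0.3993 0.283  0.04  ]] 4.919844963791532
end [[0.38865241 0.28231683 0.036     ]]
[[0.5162 0.3307 0.045 ]
 [0.5222 0.2567 0.045 ]
 [0.5558 0.2968 0.045 ]
 [0.4823 0.2903 0.045 ]] [0.51924098 0.29373124 0.045     ] [0.51906329 0.29354779 0.045     ] 0.07422359494608292 0.07378826115472205
[0.4215218  0.28524995 0.019     ]
now [0.429  0.2801 0.1156] hdg deg 5.1 dist 0.097 yaw/row 0.0
{'dx': -0.0014, 'dy': -0.0012, 'dz': 0.0193, 'yaw': 0.0}
{'dx': -0.0014, 'dy': -0.0012, 'dz': 0.0193, 'yaw': 0.0}
{'dx': -0.0014, 'dy': -0.0012, 'dz': 0.0193, 'yaw': 0.0}
{'dx': -0.0014, 'dy': -0.0012, 'dz': 0.0193, 'yaw': 0.0}
{'dx': -0.0014, 'dy': -0.0012, 'dz': 0.0193, 'yaw': 0.0}
```

>>> play_rows(targets=[{"jaw": 0,"dx": 0,"dy": -0.003,"dz": 0.02,"yaw": 0},{"jaw": 0,"dx": 0,"dy": -0.002,"dz": 0.02,"yaw": 0},{"jaw": 0,"dx": -0.001,"dy": -0.001,"dz": 0.02,"yaw": 0},{"jaw": 0,"dx": -0.001,"dy": 0,"dz": 0.02,"yaw": 0},{"jaw": 0,"dx": 0,"dy": 0,"dz": 0.014,"yaw": 0}])

```text
clock: 3.25
tool_pos: [0.4335, 0.2849, 0.0241]
eef_rot: [0.999, 0.041, 0.009, -0.006]
contact_force: [-0.7, 0.4, -0.1]
opening: 1.0
```

```bash
python3 snap.py wrist w3
python3 - <<'E'
from h import *;from plant import r
plan(r.get_state(),[.4265,.2854,.018],np.radians(5.0),n=1)
E
```

```text
{'clock': 3.25, 'tool_pos': [0.4335, 0.2849, 0.0241], 'contact_force': [-0.6688, 0.3687, -0.1198], 'opening': 1.0} hdg 4.64
now [0.433  0.2845 0.0225] hdg deg 4.64 dist 0.0079 yaw/row -0.006
{'dx': -0.0064, 'dy': -0.0015, 'dz': 0.0045, 'yaw': -0.006}
```

>>> play_rows(targets=[{"jaw": 0,"dx": -0.003,"dy": -0.001,"dz": 0.003,"yaw": 0},{"jaw": 0,"dx": -0.003,"dy": 0,"dz": 0.001,"yaw": 0},{"jaw": 0.5,"dx": 0,"dy": 0,"dz": 0,"yaw": 0},{"jaw": 1,"dx": 0,"dy": 0,"dz": 0,"yaw": 0},{"jaw": 1,"dx": 0,"dy": 0,"dz": 0,"yaw": 0}], squeeze=8)

```text
clock: 3.8
tool_pos: [0.4278, 0.285, 0.0203]
eef_rot: [0.999, 0.04, 0.009, -0.006]
contact_force: [1.1, -0.1, 0.7]
opening: 0.748
```

```bash
cat >> h.py <<'E'
def tilt(s):
    z=wpose(s)[1][:,2]; return np.degrees([z[0],z[1]]).round(2)
E
python3 snap.py wrist w4
python3 - <<'E'
from h import *;from plant import r
s=r.get_state();plan(s,[.4265,.2854,.018],np.radians(5.0),n=1);print(tilt(s),s["opening"])
for n in "a_wrist","w1","w2","w3":
    try: print(n,tilt(dict(np.load(n+".npz"))))
    except Exception as e: pass
E
```

```text
{'clock': 3.8, 'tool_pos': [0.4278, 0.285, 0.0203], 'contact_force': [1.1186, -0.0872, 0.6948], 'opening': 0.748} hdg 4.56
now [0.4279 0.285  0.0203] hdg deg 4.56 dist 0.0027 yaw/row -0.008
{'dx': -0.0014, 'dy': -0.0005, 'dz': 0.0023, 'yaw': -0.008}
[1.06 0.71] 0.7074703537480441
w1 [ 0.06 -0.08]
w2 [0.38 0.38]
w3 [1.01 0.7 ]
```

View pics/w4.png

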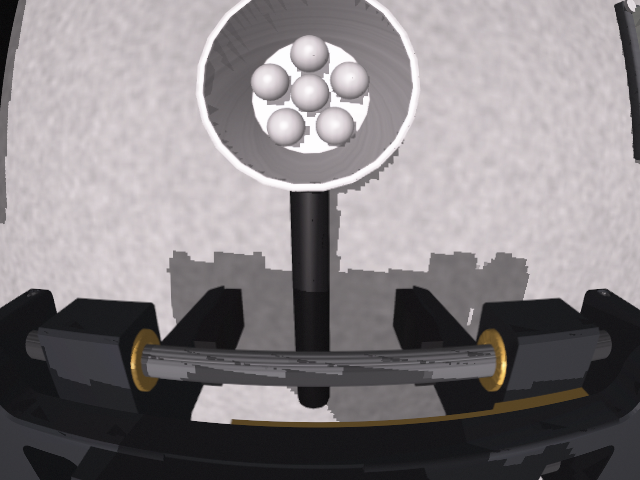

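>>> play_rows(targets=[{"jaw": 1,"dx": 0,"dy": 0,"dz": 0,"yaw": 0},{"jaw": 1,"dx": 0,"dy": 0,"dz": 0,"yaw": 0},{"jaw": 1,"dx": 0,"dy": 0,"dz": 0,"yaw": 0},{"jaw": 1,"dx": 0,"dy": 0,"dz": 0,"yaw": 0},{"jaw": 1,"dx": 0,"dy": 0,"dz": 0,"yaw": 0}])

```text
clock: 4.35
tool_pos: [0.4285, 0.2853, 0.0209]
eef_rot: [0.999, 0.04, 0.01, -0.006]
contact_force: [0.7, 0.4, -0.4]
opening: 0.253
```

>>> play_rows(targets=[{"jaw": 1,"dx": 0,"dy": 0,"dz": 0,"yaw": 0},{"jaw": 1,"dx": 0,"dy": 0,"dz": 0,"yaw": 0},{"jaw": 1,"dx": 0,"dy": 0,"dz": 0,"yaw": 0},{"jaw": 1,"dx": 0,"dy": 0,"dz": 0,"yaw": 0},{"jaw": 1,"dx": 0,"dy": 0,"dz": 0,"yaw": 0}])

```text
clock: 4.85
tool_pos: [0.4284, 0.286, 0.0209]
eef_rot: [0.999, 0.04, 0.01, -0.007]
contact_force: [0.1, -1.2, -0.4]
opening: 0.15
```

>>> play_rows(targets=[{"jaw": 1,"dx": 0.002,"dy": 0,"dz": -0.006,"yaw": 0},{"jaw": 1,"dx": 0.002,"dy": 0,"dz": -0.006,"yaw": 0},{"jaw": 1,"dx": 0.003,"dy": 0,"dz": -0.006,"yaw": 0},{"jaw": 1,"dx": 0.003,"dy": 0,"dz": -0.006,"yaw": 0},{"jaw": 1,"dx": 0.003,"dy": 0,"dz": -0.006,"yaw": 0}])

```text
clock: 5.35
tool_pos: [0.4416, 0.2863, 0.0531]
eef_rot: [0.999, 0.04, 0.01, -0.006]
contact_force: [0.7, -0.3, -2.3]
opening: 0.151
```

```bash
python3 snap.py scene s5 wrist w5;python3 - <<'E'
from h import *
a=cv2.imread("pics/s5.png")[230:350,350:510];b=cv2.imread("pics/w5.png")
im=np.hstack([cv2.resize(a,(400,300),interpolation=cv2.INTER_CUBIC),cv2.resize(b,(400,300))]);cv2.imwrite("pics/m5.png",im)
E
```

```text
{'clock': 5.4, 'tool_pos': [0.4425, 0.2864, 0.054], 'contact_force': [-0.811, -0.0775, 1.2451], 'opening': 0.1546} hdg 4.57
```

View pics/m5.png

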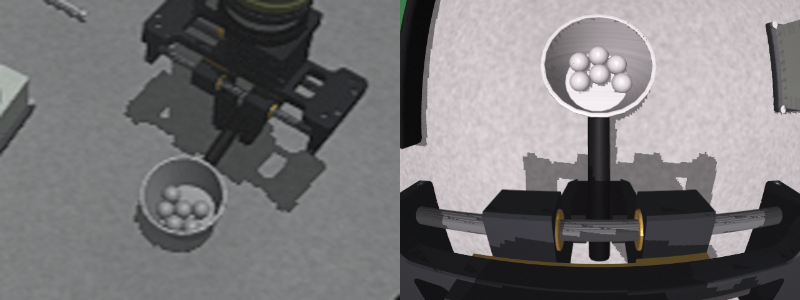

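It pivots on the cup's front edge as planned, and the balls have rolled toward the front. I'll continue.

>>> play_rows(targets=[{"jaw": 1,"dx": 0.0035,"dy": 0,"dz": -0.005,"yaw": 0},{"jaw": 1,"dx": 0.0035,"dy": 0,"dz": -0.005,"yaw": 0},{"jaw": 1,"dx": 0.004,"dy": 0,"dz": -0.005,"yaw": 0},{"jaw": 1,"dx": 0.004,"dy": 0,"dz": -0.004,"yaw": 0},{"jaw": 1,"dx": 0.004,"dy": 0,"dz": -0.004,"yaw": 0}])

```text
clock: 5.95
tool_pos: [0.4611, 0.2871, 0.0781]
eef_rot: [0.999, 0.04, 0.01, -0.006]
contact_force: [0.5, 0.2, -1.8]
opening: 0.157
```

>>> play_rows(targets=[{"jaw": 1,"dx": 0.004,"dy": 0,"dz": -0.004,"yaw": 0},{"jaw": 1,"dx": 0.005,"dy": 0,"dz": -0.004,"yaw": 0},{"jaw": 1,"dx": 0.005,"dy": 0,"dz": -0.0035,"yaw": 0},{"jaw": 1,"dx": 0.005,"dy": 0,"dz": -0.003,"yaw": 0},{"jaw": 1,"dx": 0.005,"dy": 0,"dz": -0.003,"yaw": 0}])

```text
clock: 6.45
tool_pos: [0.4866, 0.2885, 0.0976]
eef_rot: [0.999, 0.04, 0.009, -0.006]
contact_force: [0.5, -0.4, -1.4]
opening: 0.154
```

```bash
cat > mm.py <<'E'
import sys;from snap import *
n=sys.argv[1]; u0,v0=map(int,sys.argv[2:4])
s0,_=snap("scene",n+"s");s,d=snap("wrist",n+"w")
a=cv2.imread(f"pics/{n}s.png")[v0:v0+120,u0:u0+160];b=cv2.imread(f"pics/{n}w.png")
cv2.imwrite(f"pics/{n}m.png",np.hstack([cv2.resize(a,(400,300),interpolation=cv2.INTER_CUBIC),cv2.resize(b,(400,300))]))
s=r.get_state()
print({k:np.round(s[k],4).tolist() for k in("clock","tool_pos","contact_force","opening")},"hdg",np.degrees(head(s)).round(2),"tilt",tilt(s))
E
python3 mm.py c6 350 230
```

```text
{'clock': 6.55, 'tool_pos': [0.4873, 0.2886, 0.0978], 'contact_force': [-0.0756, 0.6335, -0.9971], 'opening': 0.155} hdg 4.53 tilt [1.13 0.73]
```

View pics/c6m.png

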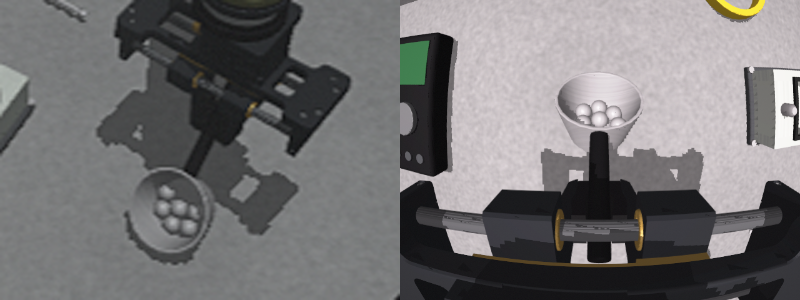

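The geometry gives a pitch of about 49°. I'll clamp hard and carry it to the housing.

>>> play_rows(targets=[{"jaw": 1,"dx": 0,"dy": 0,"dz": 0,"yaw": 0},{"jaw": 1,"dx": 0,"dy": 0,"dz": 0,"yaw": 0},{"jaw": 1,"dx": 0,"dy": 0,"dz": -0.008,"yaw": 0},{"jaw": 1,"dx": 0,"dy": 0,"dz": -0.02,"yaw": 0},{"jaw": 1,"dx": 0,"dy": 0,"dz": -0.028,"yaw": 0}], squeeze=60)

```text
clock: 7.05
tool_pos: [0.4813, 0.2859, 0.1515]
eef_rot: [0.999, 0.04, 0.004, -0.003]
contact_force: [0.0, 0.5, -2.1]
opening: 0.138
```

Run:
```python
from h import *;from plant import r
s=r.get_state();print(tilt(s),s["contact_force"]);plan(s,[.4911,.0189,.215],np.radians(12.2),n=10)
```

```text
[0.44 0.33] [ 0.01410438  0.48301547 -2.08000509]
now [0.4813 0.2859 0.1515] hdg deg 4.6 dist 0.2746 yaw/row -0.013
{'dx': -0.0012, 'dy': 0.0267, 'dz': -0.0064, 'yaw': -0.013}
{'dx': -0.0015, 'dy': 0.0267, 'dz': -0.0064, 'yaw': -0.013}
{'dx': -0.0019, 'dy': 0.0267, 'dz': -0.0064, 'yaw': -0.013}
{'dx': -0.0022, 'dy': 0.0266, 'dz': -0.0064, 'yaw': -0.013}
{'dx': -0.0026, 'dy': 0.0266, 'dz': -0.0064, 'yaw': -0.013}
{'dx': -0.0029, 'dy': 0.0266, 'dz': -0.0064, 'yaw': -0.013}
{'dx': -0.0033, 'dy': 0.0265, 'dz': -0.0064, 'yaw': -0.013}
{'dx': -0.0036, 'dy': 0.0265, 'dz': -0.0064, 'yaw': -0.013}
{'dx': -0.004, 'dy': 0.0264, 'dz': -0.0064, 'yaw': -0.013}
{'dx': -0.0043, 'dy': 0.0264, 'dz': -0.0064, 'yaw': -0.013}
```

>>> play_rows(targets=[{"jaw": 1,"dx": 0,"dy": 0.01,"dz": -0.02,"yaw": -0.013},{"jaw": 1,"dx": 0,"dy": 0.018,"dz": -0.02,"yaw": -0.013},{"jaw": 1,"dx": -0.001,"dy": 0.024,"dz": -0.012,"yaw": -0.013},{"jaw": 1,"dx": -0.001,"dy": 0.028,"dz": -0.008,"yaw": -0.013},{"jaw": 1,"dx": -0.002,"dy": 0.03,"dz": 0,"yaw": -0.013}])

```text
clock: 7.55
tool_pos: [0.4882, 0.1793, 0.2176]
eef_rot: [0.997, 0.08, 0.006, -0.005]
contact_force: [0.3, -0.5, -3.3]
opening: 0.142
```

>>> play_rows(targets=[{"jaw": 1,"dx": -0.002,"dy": 0.032,"dz": 0,"yaw": -0.013},{"jaw": 1,"dx": -0.002,"dy": 0.032,"dz": 0,"yaw": -0.013},{"jaw": 1,"dx": -0.003,"dy": 0.03,"dz": 0,"yaw": -0.013},{"jaw": 1,"dx": -0.003,"dy": 0.024,"dz": 0,"yaw": -0.013},{"jaw": 1,"dx": -0.003,"dy": 0.016,"dz": 0,"yaw": -0.013}])

```text
clock: 8.05
tool_pos: [0.4969, 0.0366, 0.218]
eef_rot: [0.994, 0.113, 0.005, -0.004]
contact_force: [-0.2, 0.3, -2.4]
opening: 0.138
```

```bash
python3 mm.py c7 260 180
python3 - <<'E'
from h import *;from plant import r
s=r.get_state();plan(s,[.4911,.0189,.18],np.radians(12.2),n=5)
E
```

```text
{'clock': 8.15, 'tool_pos': [0.4967, 0.0354, 0.218], 'contact_force': [-0.5886, -0.5039, -2.5078], 'opening': 0.1411} hdg 12.72 tilt [0.47 0.44]
now [0.4967 0.0354 0.218 ] hdg deg 12.72 dist 0.0418 yaw/row 0.002
{'dx': -0.0018, 'dy': 0.003, 'dz': 0.0076, 'yaw': 0.002}
{'dx': -0.0018, 'dy': 0.003, 'dz': 0.0076, 'yaw': 0.002}
{'dx': -0.0018, 'dy': 0.003, 'dz': 0.0076, 'yaw': 0.002}
{'dx': -0.0018, 'dy': 0.003, 'dz': 0.0076, 'yaw': 0.002}
{'dx': -0.0018, 'dy': 0.003, 'dz': 0.0076, 'yaw': 0.002}
```

View pics/c7m.png

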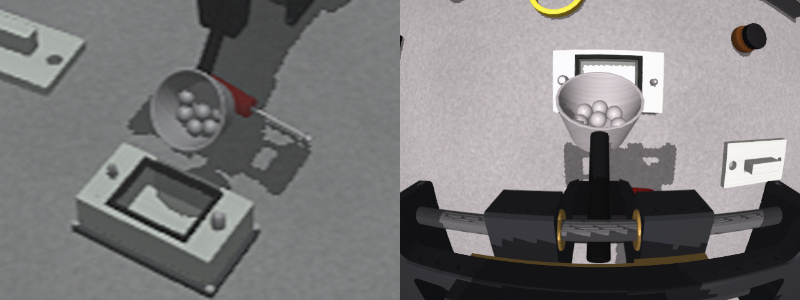

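Run:
```python
from h import *
im=cv2.imread("pics/c7w.png")[70:190,230:440];cv2.imwrite("pics/c7z.png",cv2.resize(im,None,fx=3.8,fy=3.8,interpolation=cv2.INTER_CUBIC))
```

```text
(no output)
```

View pics/c7z.png

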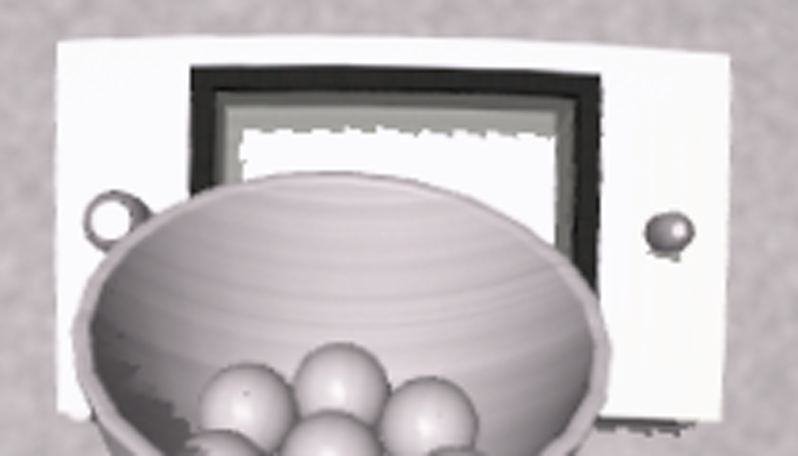

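Run:
```python
from h import *
d=dict(np.load("c7w.npz"))
o=np.array([230,70])
a=wpts(d,d,np.array([[112,221],[678,230]])/3.8+o,plane=.066);v=a[0]-a[1];print(a.round(4),np.linalg.norm(v),a.mean(0),np.degrees(np.arctan2(v[1],v[0]))-90)
b=wpts(d,d,np.array([[57,42],[730,57]])/3.8+o,plane=.05);v=b[0]-b[1];print(b,np.linalg.norm(v),np.degrees(np.arctan2(v[1],v[0]))-90)
# implied center from far edge
n=np.array([np.cos(np.radians(12.2)),np.sin(np.radians(12.2))]);print("c from edge",b.mean(0)[:2]-.042*n)
v_,u=np.mgrid[:480,:640];P=wpts(d,d,np.c_[u.ravel(),v_.ravel()],z=d["z_map"].ravel()).reshape(480,640,3)
Q=P[70:190,230:440].reshape(-1,3);Q=Q[(Q[:,2]>.047)&(Q[:,2]<.0535)];print(cv2.minAreaRect((Q[:,:2]*1000).astype(np.float32)),np.median(Q[:,2]))
```

```text
[[ 0.5678  0.0964  0.066 ]
 [ 0.5933 -0.0204  0.066 ]] 0.11956966291491793 [0.58057509 0.03800593 0.066     ] 12.303109314888317
[[ 0.60569186  0.12025249  0.05      ]
 [ 0.63707607 -0.0266689   0.05      ]] 0.15023602657381727 12.057858930955106
c from edge [0.5803325  0.03791616]
((581.314208984375, 38.519920349121094), (84.32401275634766, 150.9376678466797), 12.079710006713867) 0.04998692523536277
```

>>> play_rows(targets=[{"jaw": 1,"dx": -0.002,"dy": 0.004,"dz": 0.012,"yaw": 0},{"jaw": 1,"dx": -0.002,"dy": 0.004,"dz": 0.014,"yaw": 0.004},{"jaw": 1,"dx": -0.002,"dy": 0.004,"dz": 0.014,"yaw": 0.004},{"jaw": 1,"dx": -0.002,"dy": 0.003,"dz": 0.012,"yaw": 0},{"jaw": 1,"dx": -0.001,"dy": 0,"dz": 0.006,"yaw": 0}])

```text
clock: 8.65
tool_pos: [0.4918, 0.0246, 0.16]
eef_rot: [0.994, 0.109, 0.006, -0.005]
contact_force: [-0.5, -0.5, -2.5]
opening: 0.141
```

```bash
python3 mm.py c8 260 180
python3 - <<'E'
from h import *;from plant import r
s=r.get_state();plan(s,[.4912,.0188,.1485],np.radians(12.2),n=3)
E
```

```text
{'clock': 8.75, 'tool_pos': [0.4918, 0.025, 0.1602], 'contact_force': [-0.5419, -0.0656, -2.4524], 'opening': 0.1391} hdg 12.51 tilt [0.63 0.68]
now [0.4918 0.025  0.1602] hdg deg 12.51 dist 0.0133 yaw/row 0.002
{'dx': -0.0006, 'dy': 0.002, 'dz': 0.0039, 'yaw': 0.002}
{'dx': -0.0006, 'dy': 0.002, 'dz': 0.0039, 'yaw': 0.002}
{'dx': -0.0006, 'dy': 0.002, 'dz': 0.0039, 'yaw': 0.002}
```

View pics/c8m.png

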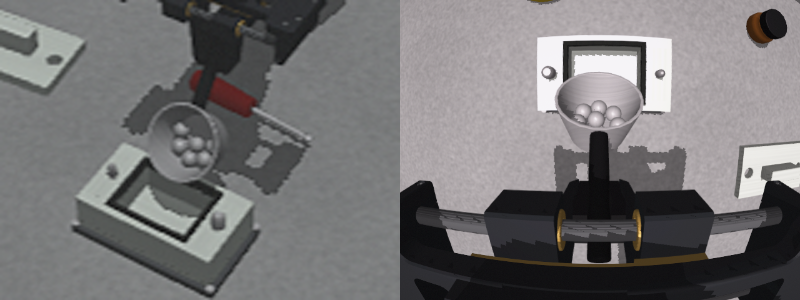

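>>> play_rows(targets=[{"jaw": 1,"dx": -0.001,"dy": 0.003,"dz": 0.004,"yaw": 0},{"jaw": 1,"dx": -0.001,"dy": 0.003,"dz": 0.004,"yaw": 0.004},{"jaw": 1,"dx": 0,"dy": 0.001,"dz": 0.003,"yaw": 0},{"jaw": 1,"dx": 0,"dy": 0,"dz": 0.001,"yaw": 0},{"jaw": 1,"dx": 0,"dy": 0,"dz": 0,"yaw": 0}])

```text
clock: 9.25
tool_pos: [0.4929, 0.0188, 0.1488]
eef_rot: [0.994, 0.108, 0.008, -0.006]
contact_force: [-0.7, 0.2, -3.5]
opening: 0.14
```

```bash
python3 mm.py c9 260 180
```

```text
{'clock': 9.35, 'tool_pos': [0.493, 0.0188, 0.1489], 'contact_force': [-0.1168, 0.053, -2.5515], 'opening': 0.1432} hdg 12.35 tilt [0.84 0.74]
```

View pics/c9m.png

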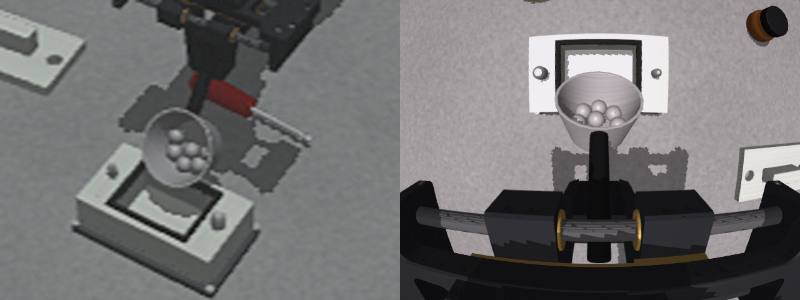

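>>> play_rows(targets=[{"jaw": 1,"dx": -0.001,"dy": 0,"dz": 0.002,"yaw": 0},{"jaw": 1,"dx": -0.001,"dy": 0,"dz": 0.001,"yaw": 0},{"jaw": 1,"dx": 0,"dy": 0,"dz": 0.001,"yaw": 0},{"jaw": 1,"dx": 0,"dy": 0,"dz": 0,"yaw": 0},{"jaw": 1,"dx": 0,"dy": 0,"dz": 0,"yaw": 0}])

```text
clock: 9.85
tool_pos: [0.4903, 0.0183, 0.1467]
eef_rot: [0.994, 0.108, 0.008, -0.005]
contact_force: [-0.3, -0.2, 1.8]
opening: 0.14
```

>>> play_rows(targets=[{"jaw": 1,"dx": 0,"dy": 0,"dz": 0,"yaw": 0},{"jaw": 1,"dx": 0.004,"dy": 0,"dz": -0.0015,"yaw": 0},{"jaw": 1,"dx": 0.004,"dy": 0,"dz": -0.0015,"yaw": 0},{"jaw": 1,"dx": 0.004,"dy": 0,"dz": -0.0015,"yaw": 0},{"jaw": 1,"dx": 0.004,"dy": 0,"dz": -0.001,"yaw": 0}], squeeze=5)

```text
clock: 10.35
tool_pos: [0.5067, 0.0218, 0.153]
eef_rot: [0.994, 0.108, 0.008, -0.005]
contact_force: [-1.6, -0.2, 2.4]
opening: 0.159
```

```bash
python3 mm.py c10 260 180
```

```text
{'clock': 10.45, 'tool_pos': [0.5072, 0.022, 0.153], 'contact_force': [-0.9895, -0.5941, 2.4845], 'opening': 0.1557} hdg 12.35 tilt [0.93 0.73]
```

View pics/c10m.png

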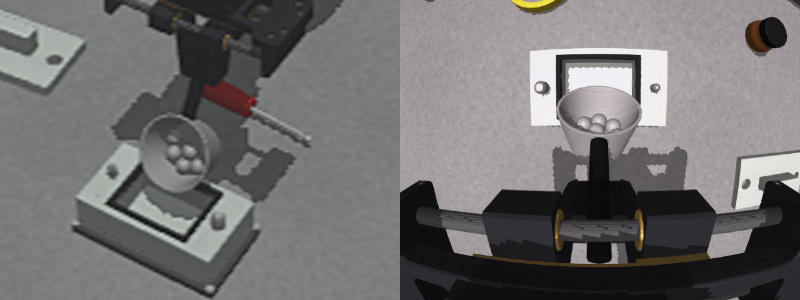

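>>> play_rows(targets=[{"jaw": 1,"dx": 0.004,"dy": 0,"dz": -0.001,"yaw": 0},{"jaw": 1,"dx": 0.004,"dy": 0,"dz": -0.001,"yaw": 0},{"jaw": 1,"dx": 0.004,"dy": 0,"dz": -0.0005,"yaw": 0},{"jaw": 1,"dx": 0.004,"dy": 0,"dz": -0.0005,"yaw": 0},{"jaw": 1,"dx": 0.004,"dy": 0,"dz": 0,"yaw": 0}])

```text
clock: 10.95
tool_pos: [0.5284, 0.0266, 0.157]
eef_rot: [0.994, 0.108, 0.009, -0.006]
contact_force: [-0.8, 0.3, 3.5]
opening: 0.155
```

```bash
python3 mm.py c11 260 180
```

```text
{'clock': 11.05, 'tool_pos': [0.529, 0.0267, 0.157], 'contact_force': [-1.4923, 0.3701, 3.7855], 'opening': 0.1569} hdg 12.36 tilt [1.04 0.76]
```

View pics/c11m.png

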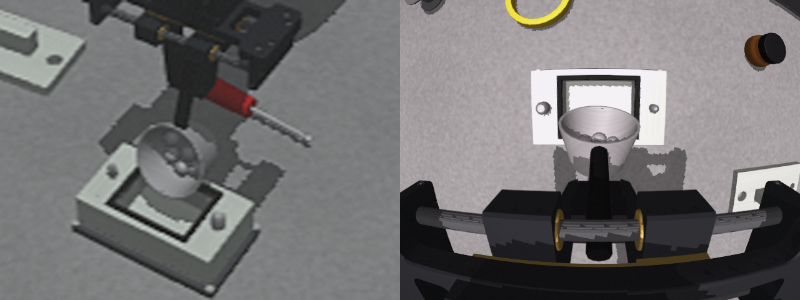

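>>> play_rows(targets=[{"jaw": 1,"dx": 0.004,"dy": 0,"dz": 0,"yaw": 0},{"jaw": 1,"dx": 0.004,"dy": 0,"dz": 0,"yaw": 0},{"jaw": 1,"dx": 0.004,"dy": 0,"dz": 0,"yaw": 0},{"jaw": 1,"dx": 0.004,"dy": 0,"dz": 0,"yaw": 0},{"jaw": 1,"dx": 0.004,"dy": 0,"dz": 0.0005,"yaw": 0}])

```text
clock: 11.55
tool_pos: [0.5502, 0.0314, 0.1571]
eef_rot: [0.994, 0.108, 0.01, -0.006]
contact_force: [-0.4, 0.0, 2.9]
opening: 0.15
```

```bash
python3 mm.py c12 260 180
```

```text
{'clock': 11.65, 'tool_pos': [0.5506, 0.0315, 0.157], 'contact_force': [-0.067, 0.3598, 4.0621], 'opening': 0.1521} hdg 12.36 tilt [1.12 0.77]
```

View pics/c12m.png

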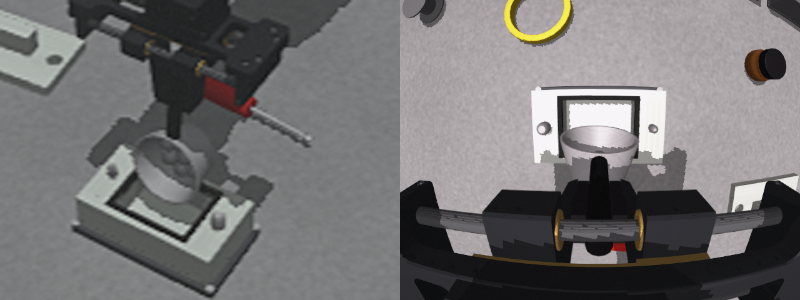

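>>> play_rows(targets=[{"jaw": 1,"dx": 0.004,"dy": 0,"dz": 0,"yaw": 0},{"jaw": 1,"dx": 0.004,"dy": 0,"dz": 0,"yaw": 0},{"jaw": 1,"dx": 0.004,"dy": 0,"dz": 0,"yaw": 0},{"jaw": 1,"dx": 0.003,"dy": 0,"dz": 0.0005,"yaw": 0},{"jaw": 1,"dx": 0.003,"dy": 0,"dz": 0.0005,"yaw": 0}])

```text
clock: 12.15
tool_pos: [0.5684, 0.0353, 0.1555]
eef_rot: [0.994, 0.108, 0.009, -0.006]
contact_force: [0.5, -0.3, 1.8]
opening: 0.158
```

```bash
python3 mm.py c13 260 180
```

```text
{'clock': 12.25, 'tool_pos': [0.5686, 0.0354, 0.1554], 'contact_force': [-0.1336, 0.1382, 0.5246], 'opening': 0.1548} hdg 12.36 tilt [0.99 0.75]
```

View pics/c13m.png

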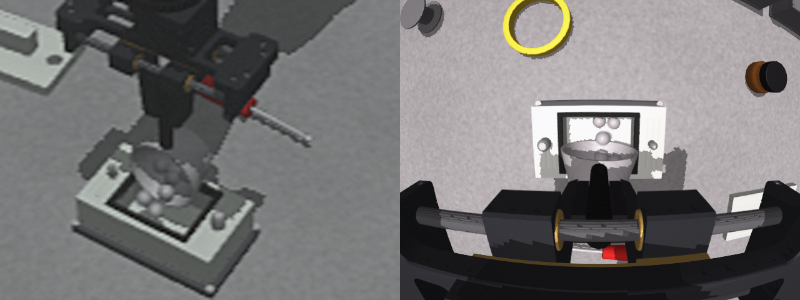

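The balls are dropping into the pocket. I'll tip further.

>>> play_rows(targets=[{"jaw": 1,"dx": 0.003,"dy": 0,"dz": 0.001,"yaw": 0},{"jaw": 1,"dx": 0.003,"dy": 0,"dz": 0.001,"yaw": 0},{"jaw": 1,"dx": 0.003,"dy": 0,"dz": 0.001,"yaw": 0},{"jaw": 1,"dx": 0.003,"dy": 0,"dz": 0.001,"yaw": 0},{"jaw": 1,"dx": 0.002,"dy": 0,"dz": 0.001,"yaw": 0}])

```text
clock: 12.75
tool_pos: [0.584, 0.0388, 0.1509]
eef_rot: [0.994, 0.108, 0.01, -0.006]
contact_force: [-0.6, -0.1, 2.3]
opening: 0.155
```

```bash
python3 mm.py c14 260 180
python3 - <<'E'
from h import *
im=cv2.imread("pics/c14s.png")[220:320,270:390];cv2.imwrite("pics/c14z.png",cv2.resize(im,(720,600),interpolation=cv2.INTER_CUBIC))
E
```

```text
{'clock': 12.85, 'tool_pos': [0.5841, 0.0388, 0.1509], 'contact_force': [1.2999, -0.0209, 2.5858], 'opening': 0.1523} hdg 12.36 tilt [1.1  0.77]
```

View pics/c14m.png

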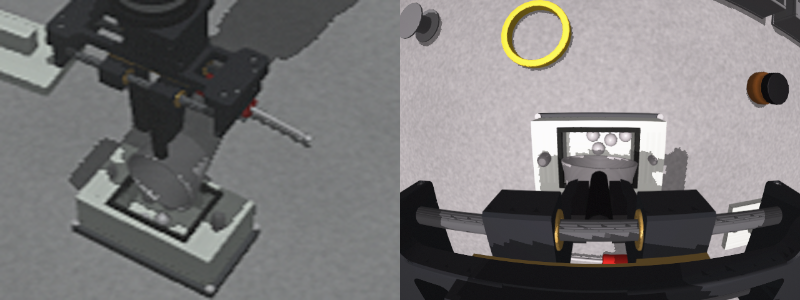

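View pics/c14z.png

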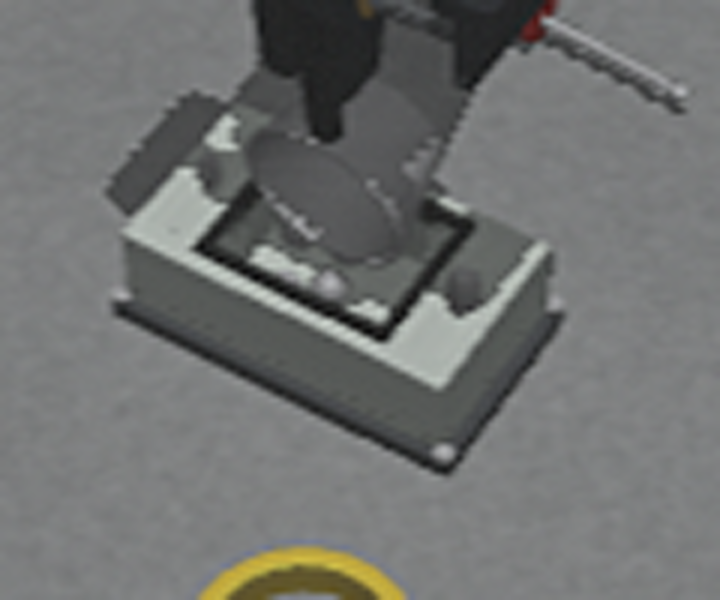

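>>> play_rows(targets=[{"jaw": 1,"dx": 0,"dy": 0,"dz": 0,"yaw": 0},{"jaw": 1,"dx": 0,"dy": 0,"dz": -0.002,"yaw": 0},{"jaw": 1,"dx": 0,"dy": 0,"dz": -0.015,"yaw": 0},{"jaw": 1,"dx": 0,"dy": 0,"dz": -0.025,"yaw": 0},{"jaw": 1,"dx": 0,"dy": 0,"dz": -0.03,"yaw": 0}], squeeze=60)

```text
clock: 13.35
tool_pos: [0.5769, 0.0371, 0.2189]
eef_rot: [0.994, 0.108, 0.002, -0.005]
contact_force: [0.6, -0.4, -0.9]
opening: 0.143
```

>>> play_rows(targets=[{"jaw": 1,"dx": -0.01,"dy": 0,"dz": -0.015,"yaw": 0},{"jaw": 1,"dx": -0.025,"dy": 0,"dz": 0,"yaw": 0},{"jaw": 1,"dx": -0.03,"dy": 0,"dz": 0,"yaw": 0},{"jaw": 1,"dx": -0.02,"dy": 0,"dz": 0,"yaw": 0},{"jaw": 1,"dx": -0.01,"dy": 0,"dz": 0,"yaw": 0}])

```text
clock: 13.85
tool_pos: [0.4814, 0.0161, 0.2361]
eef_rot: [0.994, 0.108, 0.004, -0.006]
contact_force: [0.7, -0.4, -1.5]
opening: 0.144
```

```bash
python3 mm.py c15 260 180
python3 - <<'E'
from h import *
im=cv2.imread("pics/c15s.png")[220:320,270:390];cv2.imwrite("pics/c15z.png",cv2.resize(im,(720,600),interpolation=cv2.INTER_CUBIC))
E
```

```text
{'clock': 13.95, 'tool_pos': [0.4817, 0.0161, 0.2361], 'contact_force': [-0.0303, 0.6711, -2.0089], 'opening': 0.1414} hdg 12.38 tilt [0.35 0.67]
```

View pics/c15w.png

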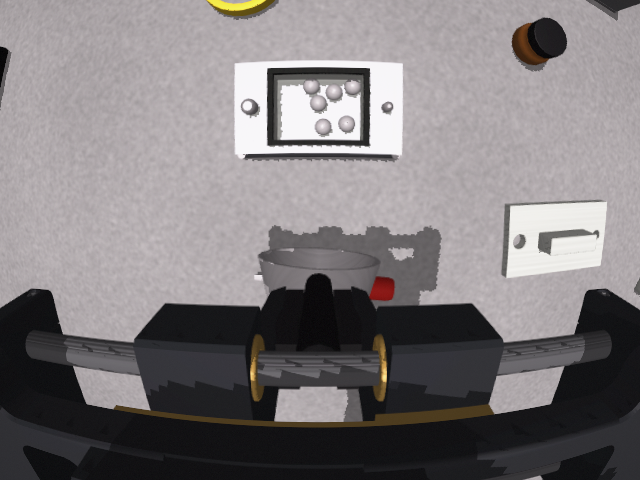

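View pics/c15z.png

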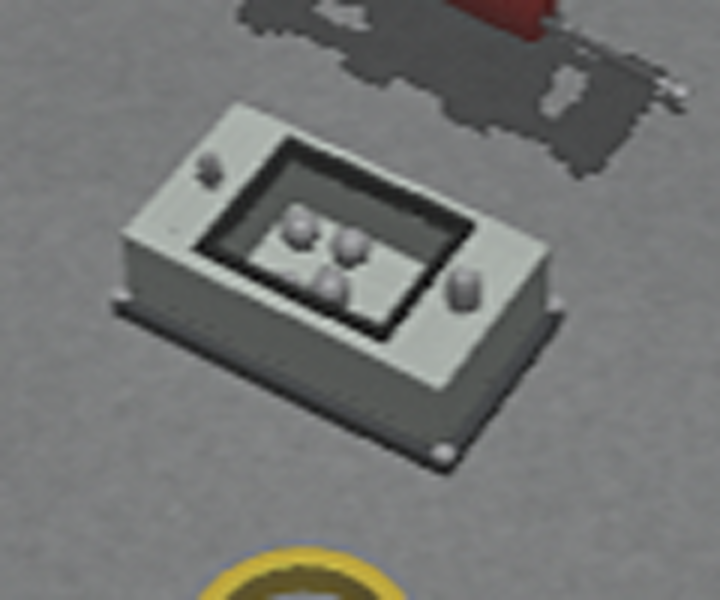

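All six balls lie in the pocket, between pixels (311,87) and (347,124), and the cup is empty. Next I'll return the dipper to its original spot and roll it upright.

Run:
```python
from h import *;from plant import r
s=r.get_state();plan(s,[.594,.300,.236],np.radians(5),n=9)
```

```text
now [0.4817 0.0161 0.2361] hdg deg 12.38 dist 0.3053 yaw/row 0.014
{'dx': 0.019, 'dy': -0.0281, 'dz': 0.0, 'yaw': 0.014}
{'dx': 0.0185, 'dy': -0.0284, 'dz': 0.0, 'yaw': 0.014}
{'dx': 0.0181, 'dy': -0.0287, 'dz': 0.0, 'yaw': 0.014}
{'dx': 0.0177, 'dy': -0.0289, 'dz': 0.0, 'yaw': 0.014}
{'dx': 0.0173, 'dy': -0.0292, 'dz': 0.0, 'yaw': 0.014}
{'dx': 0.0169, 'dy': -0.0294, 'dz': 0.0, 'yaw': 0.014}
{'dx': 0.0165, 'dy': -0.0297, 'dz': 0.0, 'yaw': 0.014}
{'dx': 0.016, 'dy': -0.0299, 'dz': 0.0, 'yaw': 0.014}
{'dx': 0.0156, 'dy': -0.0301, 'dz': 0.0, 'yaw': 0.014}
```

>>> play_rows(targets=[{"jaw": 1,"dx": 0.01,"dy": -0.016,"dz": 0,"yaw": 0.014},{"jaw": 1,"dx": 0.019,"dy": -0.03,"dz": 0,"yaw": 0.014},{"jaw": 1,"dx": 0.02,"dy": -0.032,"dz": 0,"yaw": 0.014},{"jaw": 1,"dx": 0.02,"dy": -0.033,"dz": 0,"yaw": 0.014},{"jaw": 1,"dx": 0.019,"dy": -0.033,"dz": 0,"yaw": 0.014}])

```text
clock: 14.45
tool_pos: [0.5457, 0.1716, 0.2371]
eef_rot: [0.998, 0.065, 0.003, -0.003]
contact_force: [1.0, -0.1, -1.7]
opening: 0.142
```

>>> play_rows(targets=[{"jaw": 1,"dx": 0.018,"dy": -0.033,"dz": 0.01,"yaw": 0.014},{"jaw": 1,"dx": 0.017,"dy": -0.031,"dz": 0.02,"yaw": 0.014},{"jaw": 1,"dx": 0.014,"dy": -0.026,"dz": 0.025,"yaw": 0.014},{"jaw": 1,"dx": 0.01,"dy": -0.018,"dz": 0.022,"yaw": 0.014},{"jaw": 1,"dx": 0.005,"dy": -0.008,"dz": 0.014,"yaw": 0}])

```text
clock: 14.95
tool_pos: [0.6033, 0.3107, 0.1448]
eef_rot: [0.999, 0.04, 0.007, -0.007]
contact_force: [-0.1, -0.2, -1.5]
opening: 0.142
```

```bash
python3 mm.py c16 340 220
python3 - <<'E'
from h import *;from plant import r
s=r.get_state();plan(s,[.594,.300,.114],np.radians(5),n=5)
E
```

```text
{'clock': 15.05, 'tool_pos': [0.602, 0.3097, 0.1439], 'contact_force': [-0.1125, 0.1363, -1.3833], 'opening': 0.1417} hdg 4.6 tilt [0.55 0.79]
now [0.602  0.3097 0.1439] hdg deg 4.6 dist 0.0325 yaw/row -0.001
{'dx': -0.0018, 'dy': 0.0018, 'dz': 0.006, 'yaw': -0.001}
{'dx': -0.0018, 'dy': 0.0018, 'dz': 0.006, 'yaw': -0.001}
{'dx': -0.0018, 'dy': 0.0018, 'dz': 0.006, 'yaw': -0.001}
{'dx': -0.0018, 'dy': 0.0018, 'dz': 0.006, 'yaw': -0.001}
{'dx': -0.0018, 'dy': 0.0018, 'dz': 0.006, 'yaw': -0.001}
```

View pics/c16m.png

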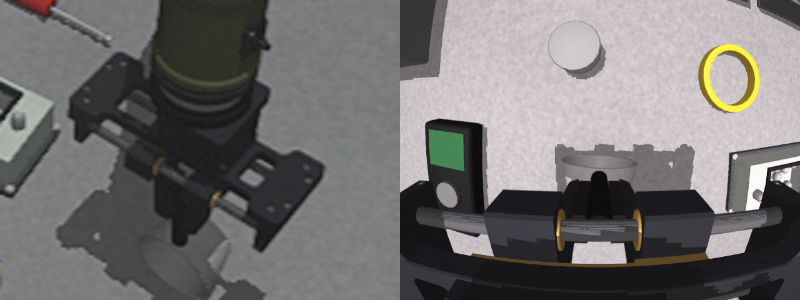

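>>> play_rows(targets=[{"jaw": 1,"dx": -0.001,"dy": 0.003,"dz": 0.008,"yaw": 0},{"jaw": 1,"dx": -0.001,"dy": 0.003,"dz": 0.008,"yaw": 0},{"jaw": 1,"dx": -0.001,"dy": 0.002,"dz": 0.007,"yaw": 0},{"jaw": 1,"dx": 0,"dy": 0,"dz": 0.004,"yaw": 0},{"jaw": 1,"dx": 0,"dy": 0,"dz": 0.001,"yaw": 0}])

```text
clock: 15.55
tool_pos: [0.6015, 0.2968, 0.1159]
eef_rot: [0.999, 0.038, 0.006, -0.006]
contact_force: [-0.4, 0.4, -2.4]
opening: 0.141
```

>>> play_rows(targets=[{"jaw": 1,"dx": 0,"dy": 0,"dz": 0.001,"yaw": 0},{"jaw": 1,"dx": 0,"dy": 0,"dz": 0.001,"yaw": 0},{"jaw": 1,"dx": 0,"dy": 0,"dz": 0.001,"yaw": 0},{"jaw": 1,"dx": 0,"dy": 0,"dz": 0.001,"yaw": 0},{"jaw": 1,"dx": 0,"dy": 0,"dz": 0,"yaw": 0}])

```text
clock: 16.05
tool_pos: [0.6023, 0.2969, 0.1129]
eef_rot: [0.999, 0.038, 0.007, -0.006]
contact_force: [0.7, 0.6, -1.7]
opening: 0.145
```

>>> play_rows(targets=[{"jaw": 1,"dx": 0,"dy": 0,"dz": 0.0015,"yaw": 0},{"jaw": 1,"dx": 0,"dy": 0,"dz": 0.0015,"yaw": 0},{"jaw": 1,"dx": 0,"dy": 0,"dz": 0.0015,"yaw": 0},{"jaw": 1,"dx": 0,"dy": 0,"dz": 0.001,"yaw": 0},{"jaw": 1,"dx": 0,"dy": 0,"dz": 0,"yaw": 0}])

```text
clock: 16.55
tool_pos: [0.603, 0.2975, 0.1086]
eef_rot: [0.999, 0.038, 0.008, -0.007]
contact_force: [-1.1, -0.2, -0.6]
opening: 0.143
```

```bash
python3 mm.py c17 340 220
python3 - <<'E'
from h import *
im=cv2.imread("pics/c17s.png")[280:380,370:490];cv2.imwrite("pics/c17z.png",cv2.resize(im,(720,600),interpolation=cv2.INTER_CUBIC))
E
```

```text
{'clock': 16.65, 'tool_pos': [0.6031, 0.2976, 0.1085], 'contact_force': [-0.1533, -0.2235, 2.7305], 'opening': 0.1421} hdg 4.33 tilt [0.91 0.8 ]
```

View pics/c17z.png

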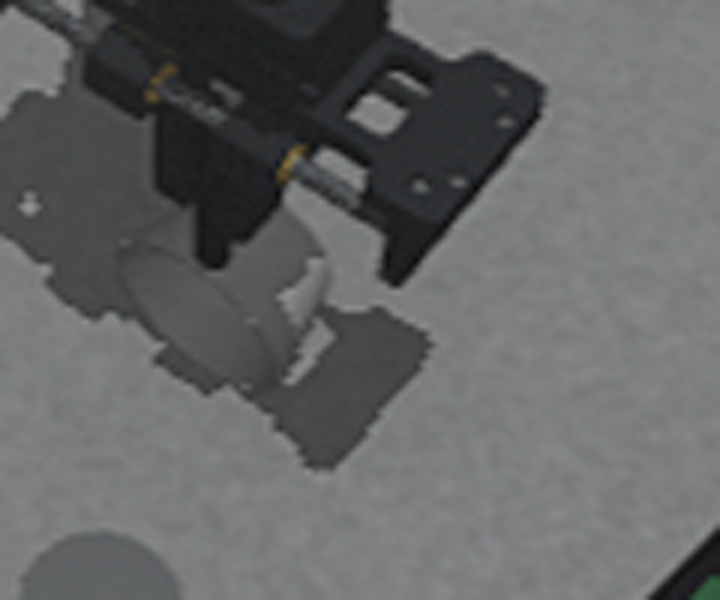

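>>> play_rows(targets=[{"jaw": 1,"dx": 0,"dy": 0,"dz": 0,"yaw": 0},{"jaw": 1,"dx": -0.004,"dy": 0,"dz": -0.001,"yaw": 0},{"jaw": 1,"dx": -0.005,"dy": 0,"dz": -0.001,"yaw": 0},{"jaw": 1,"dx": -0.005,"dy": 0,"dz": -0.0005,"yaw": 0},{"jaw": 1,"dx": -0.005,"dy": 0,"dz": -0.0005,"yaw": 0}], squeeze=5)

```text
clock: 17.15
tool_pos: [0.5827, 0.2957, 0.1102]
eef_rot: [0.999, 0.038, 0.008, -0.006]
contact_force: [0.2, 0.6, -2.8]
opening: 0.159
```

```bash
python3 mm.py c18 340 220
python3 - <<'E'
from h import *
im=cv2.imread("pics/c18s.png")[280:380,370:490];cv2.imwrite("pics/c18z.png",cv2.resize(im,(480,400),interpolation=cv2.INTER_CUBIC))
E
```

```text
{'clock': 17.25, 'tool_pos': [0.5822, 0.2959, 0.1103], 'contact_force': [0.004, 0.1836, -0.9572], 'opening': 0.1562} hdg 4.35 tilt [0.83 0.77]
```

View pics/c18z.png

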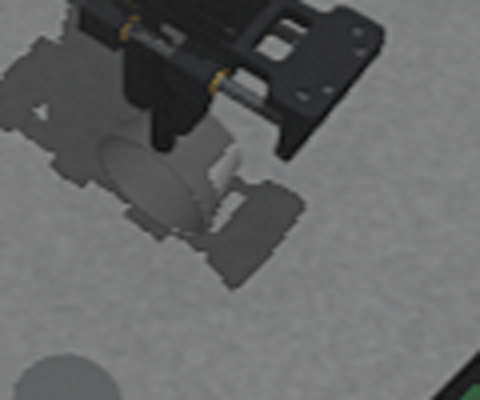

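>>> play_rows(targets=[{"jaw": 1,"dx": 0,"dy": 0,"dz": 0.002,"yaw": 0},{"jaw": 1,"dx": -0.003,"dy": 0,"dz": 0.002,"yaw": 0},{"jaw": 1,"dx": -0.005,"dy": 0,"dz": 0.001,"yaw": 0},{"jaw": 1,"dx": -0.005,"dy": 0,"dz": 0.0,"yaw": 0},{"jaw": 1,"dx": -0.005,"dy": 0,"dz": 0.0,"yaw": 0}])

```text
clock: 17.75
tool_pos: [0.5678, 0.2951, 0.1073]
eef_rot: [0.999, 0.037, 0.012, -0.008]
contact_force: [0.5, 0.4, -0.7]
opening: 0.151
```

```bash
python3 mm.py c19 340 220
python3 - <<'E'
from h import *
im=cv2.imread("pics/c19s.png")[280:380,370:490];cv2.imwrite("pics/c19z.png",cv2.resize(im,(480,400),interpolation=cv2.INTER_CUBIC))
E
```

```text
{'clock': 17.85, 'tool_pos': [0.5669, 0.2952, 0.1072], 'contact_force': [0.0796, 0.5156, 0.425], 'opening': 0.1545} hdg 4.3 tilt [1.25 0.91]
```

View pics/c19z.png

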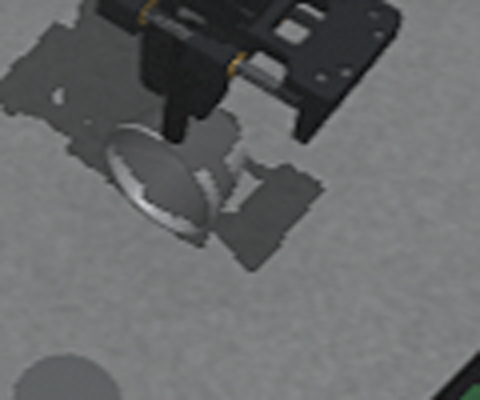

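View pics/c19m.png

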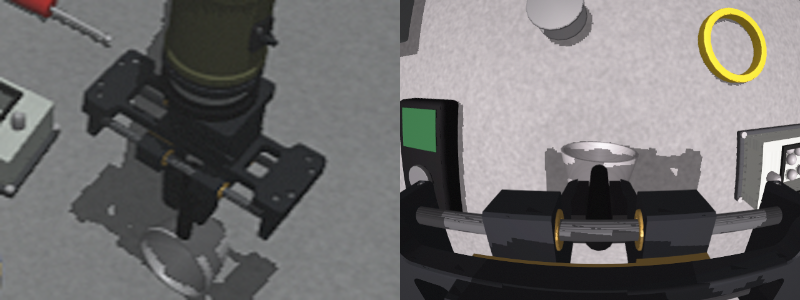

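>>> play_rows(targets=[{"jaw": 1,"dx": -0.005,"dy": 0,"dz": 0,"yaw": 0},{"jaw": 1,"dx": -0.005,"dy": 0,"dz": 0,"yaw": 0},{"jaw": 1,"dx": -0.005,"dy": 0,"dz": 0.0,"yaw": 0},{"jaw": 1,"dx": -0.005,"dy": 0,"dz": 0.0005,"yaw": 0},{"jaw": 1,"dx": -0.005,"dy": 0,"dz": 0.001,"yaw": 0}])

```text
clock: 18.35
tool_pos: [0.5402, 0.2932, 0.1044]
eef_rot: [0.999, 0.038, 0.011, -0.008]
contact_force: [0.5, -0.0, -0.9]
opening: 0.155
```

```bash
python3 mm.py c20 340 220
```

```text
{'clock': 18.45, 'tool_pos': [0.5394, 0.2932, 0.1041], 'contact_force': [-0.5983, 0.3668, -0.9704], 'opening': 0.154} hdg 4.33 tilt [1.14 0.88]
```

View pics/c20m.png

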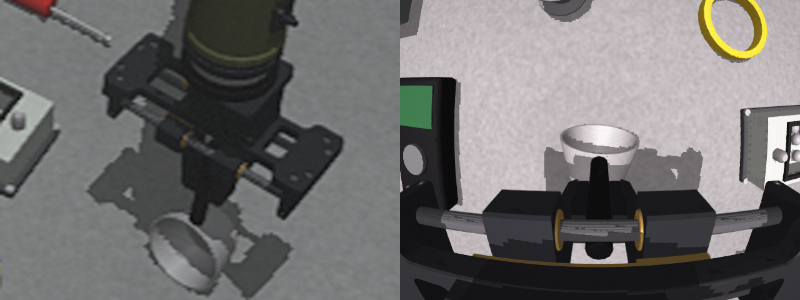

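>>> play_rows(targets=[{"jaw": 1,"dx": -0.005,"dy": 0,"dz": 0.0015,"yaw": 0},{"jaw": 1,"dx": -0.005,"dy": 0,"dz": 0.0015,"yaw": 0},{"jaw": 1,"dx": -0.005,"dy": 0,"dz": 0.001,"yaw": 0},{"jaw": 1,"dx": -0.005,"dy": 0,"dz": 0.001,"yaw": 0},{"jaw": 1,"dx": -0.005,"dy": 0,"dz": 0.001,"yaw": 0}])

```text
clock: 18.95
tool_pos: [0.518, 0.2921, 0.1005]
eef_rot: [0.999, 0.037, 0.016, -0.009]
contact_force: [0.2, -0.4, 4.9]
opening: 0.156
```

```bash
python3 mm.py c21 340 220
```

```text
{'clock': 19.05, 'tool_pos': [0.5169, 0.2922, 0.1002], 'contact_force': [0.1615, -0.5015, 5.6529], 'opening': 0.1565} hdg 4.26 tilt [1.63 1.08]
```

View pics/c21m.png

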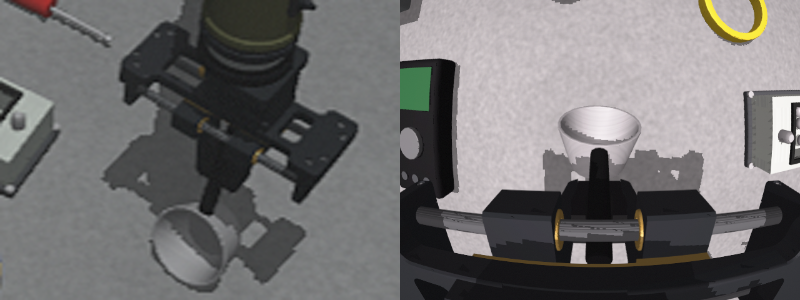

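>>> play_rows(targets=[{"jaw": 1,"dx": -0.005,"dy": 0,"dz": 0.001,"yaw": 0},{"jaw": 1,"dx": -0.005,"dy": 0,"dz": 0.0015,"yaw": 0},{"jaw": 1,"dx": -0.005,"dy": 0,"dz": 0.002,"yaw": 0},{"jaw": 1,"dx": -0.005,"dy": 0,"dz": 0.002,"yaw": 0},{"jaw": 1,"dx": -0.005,"dy": 0,"dz": 0.0025,"yaw": 0}])

```text
clock: 19.55
tool_pos: [0.4911, 0.2909, 0.0919]
eef_rot: [0.999, 0.037, 0.015, -0.01]
contact_force: [-2.0, -0.7, 6.0]
opening: 0.154
```

>>> play_rows(targets=[{"jaw": 1,"dx": -0.005,"dy": 0,"dz": 0.003,"yaw": 0},{"jaw": 1,"dx": -0.005,"dy": 0,"dz": 0.003,"yaw": 0},{"jaw": 1,"dx": -0.005,"dy": 0,"dz": 0.0035,"yaw": 0},{"jaw": 1,"dx": -0.005,"dy": 0,"dz": 0.004,"yaw": 0},{"jaw": 1,"dx": -0.005,"dy": 0,"dz": 0.004,"yaw": 0}])

```text
clock: 20.05
tool_pos: [0.4573, 0.2893, 0.073]
eef_rot: [0.999, 0.039, 0.009, -0.008]
contact_force: [-1.3, -0.2, 1.3]
opening: 0.149
```

```bash
python3 mm.py c22 340 220
```

```text
{'clock': 20.15, 'tool_pos': [0.457, 0.2891, 0.0725], 'contact_force': [-2.2747, -0.768, 2.7342], 'opening': 0.1491} hdg 4.44 tilt [0.92 0.97]
```

View pics/c22m.png

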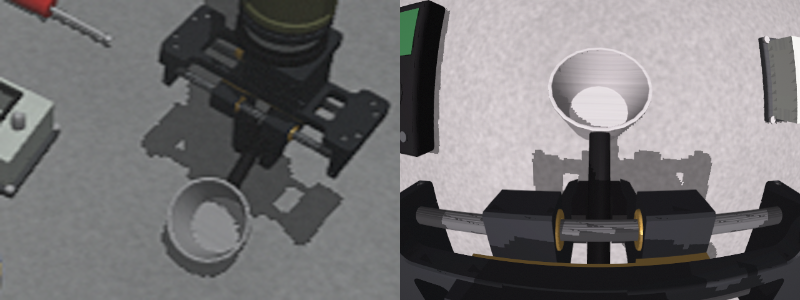

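>>> play_rows(targets=[{"jaw": 1,"dx": -0.004,"dy": 0,"dz": 0.004,"yaw": 0},{"jaw": 1,"dx": -0.004,"dy": 0,"dz": 0.005,"yaw": 0},{"jaw": 1,"dx": -0.004,"dy": 0,"dz": 0.005,"yaw": 0},{"jaw": 1,"dx": -0.004,"dy": 0,"dz": 0.005,"yaw": 0},{"jaw": 1,"dx": -0.003,"dy": 0,"dz": 0.005,"yaw": 0}])

```text
clock: 20.65
tool_pos: [0.4379, 0.2879, 0.0462]
eef_rot: [0.999, 0.038, 0.009, -0.008]
contact_force: [-0.8, -0.4, 0.6]
opening: 0.153
```

>>> play_rows(targets=[{"jaw": 1,"dx": -0.002,"dy": 0,"dz": 0.005,"yaw": 0},{"jaw": 1,"dx": -0.002,"dy": 0,"dz": 0.005,"yaw": 0},{"jaw": 1,"dx": -0.002,"dy": 0,"dz": 0.005,"yaw": 0},{"jaw": 1,"dx": -0.001,"dy": 0,"dz": 0.004,"yaw": 0},{"jaw": 1,"dx": -0.001,"dy": 0,"dz": 0.003,"yaw": 0}])

```text
clock: 21.15
tool_pos: [0.4297, 0.2877, 0.0213]
eef_rot: [0.999, 0.039, 0.009, -0.008]
contact_force: [-1.1, -0.1, 0.5]
opening: 0.15
```

```bash
python3 mm.py c23 340 220
```

```text
{'clock': 21.25, 'tool_pos': [0.4297, 0.2877, 0.0213], 'contact_force': [-0.7821, 0.0579, 1.0761], 'opening': 0.1548} hdg 4.41 tilt [0.97 0.96]
```

View pics/c23m.png

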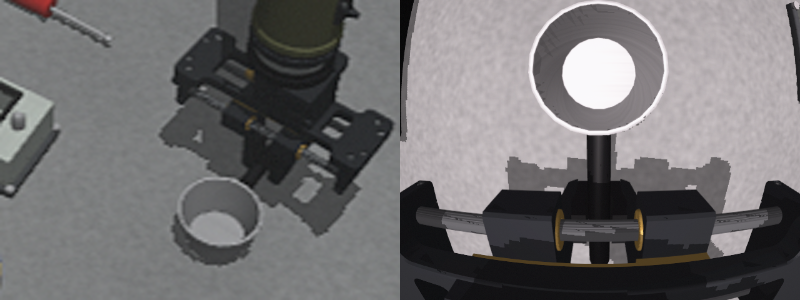

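The dipper is level and upright at nearly its original pose. I'll let go and rise.

>>> play_rows(targets=[{"jaw": 0.5,"dx": 0,"dy": 0,"dz": 0,"yaw": 0},{"jaw": 0,"dx": 0,"dy": 0,"dz": 0,"yaw": 0},{"jaw": 0,"dx": 0,"dy": 0,"dz": 0,"yaw": 0},{"jaw": 0,"dx": 0,"dy": 0,"dz": 0,"yaw": 0},{"jaw": 0,"dx": 0,"dy": 0,"dz": 0,"yaw": 0}])

```text
clock: 21.75
tool_pos: [0.4318, 0.2881, 0.0222]
eef_rot: [0.999, 0.038, 0.011, -0.009]
contact_force: [-1.0, -0.1, 0.4]
opening: 0.585
```

>>> play_rows(targets=[{"jaw": 0,"dx": 0,"dy": 0,"dz": -0.01,"yaw": 0},{"jaw": 0,"dx": 0,"dy": 0,"dz": -0.025,"yaw": 0},{"jaw": 0,"dx": 0,"dy": 0,"dz": -0.04,"yaw": 0},{"jaw": 0,"dx": 0,"dy": 0,"dz": -0.045,"yaw": 0},{"jaw": 0,"dx": 0,"dy": 0,"dz": -0.045,"yaw": 0}])

```text
clock: 22.25
tool_pos: [0.4254, 0.2829, 0.1895]
eef_rot: [0.999, 0.038, 0.006, -0.006]
contact_force: [0.7, 1.0, -0.1]
opening: 0.998
```

```bash
python3 mm.py c24 340 220;  python3 - <<'E'
from h import *;from plant import r
s=r.get_state();plan(s,[.49,-.05,.25],np.radians(12),n=8)
E
```

```text
{'clock': 22.35, 'tool_pos': [0.4288, 0.2851, 0.1933], 'contact_force': [-0.0447, 0.0866, 0.0982], 'opening': 1.001} hdg 4.31 tilt [1.21 1.09]
now [0.4288 0.2851 0.1933] hdg deg 4.31 dist 0.3453 yaw/row -0.017
{'dx': 0.0045, 'dy': 0.0423, 'dz': -0.0071, 'yaw': -0.017}
{'dx': 0.0038, 'dy': 0.0424, 'dz': -0.0071, 'yaw': -0.017}
{'dx': 0.0031, 'dy': 0.0425, 'dz': -0.0071, 'yaw': -0.017}
{'dx': 0.0023, 'dy': 0.0425, 'dz': -0.0071, 'yaw': -0.017}
{'dx': 0.0016, 'dy': 0.0425, 'dz': -0.0071, 'yaw': -0.017}
{'dx': 0.0009, 'dy': 0.0426, 'dz': -0.0071, 'yaw': -0.017}
{'dx': 0.0002, 'dy': 0.0426, 'dz': -0.0071, 'yaw': -0.017}
{'dx': -0.0005, 'dy': 0.0426, 'dz': -0.0071, 'yaw': -0.017}
```

View pics/c24m.png

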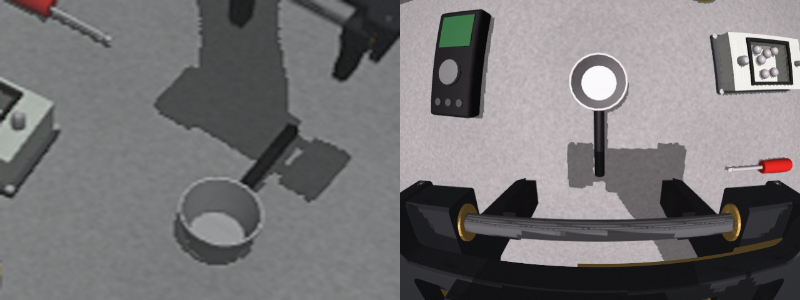

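The dipper stands upright and empty, released. Now the cover.

>>> play_rows(targets=[{"jaw": 0,"dx": 0.004,"dy": 0.042,"dz": -0.016,"yaw": -0.017},{"jaw": 0,"dx": 0.004,"dy": 0.042,"dz": -0.014,"yaw": -0.017},{"jaw": 0,"dx": 0.003,"dy": 0.042,"dz": -0.012,"yaw": -0.017},{"jaw": 0,"dx": 0.002,"dy": 0.042,"dz": -0.01,"yaw": -0.017},{"jaw": 0,"dx": 0.002,"dy": 0.042,"dz": -0.008,"yaw": -0.017}])

```text
clock: 22.85
tool_pos: [0.4654, 0.0785, 0.2524]
eef_rot: [0.996, 0.09, 0.013, -0.011]
contact_force: [0.7, -0.1, 0.1]
opening: 1.002
```

>>> play_rows(targets=[{"jaw": 0,"dx": 0.001,"dy": 0.042,"dz": -0.006,"yaw": -0.017},{"jaw": 0,"dx": 0,"dy": 0.042,"dz": -0.004,"yaw": -0.017},{"jaw": 0,"dx": 0,"dy": 0.042,"dz": -0.003,"yaw": -0.017},{"jaw": 0,"dx": -0.004,"dy": 0.042,"dz": -0.002,"yaw": -0.017},{"jaw": 0,"dx": -0.008,"dy": 0.042,"dz": -0.001,"yaw": -0.017}])

```text
clock: 23.35
tool_pos: [0.4986, -0.1383, 0.265]
eef_rot: [0.991, 0.135, 0.013, -0.011]
contact_force: [-0.2, -0.2, -0.1]
opening: 0.997
```

```bash
python3 - <<'E'
from h import *;from plant import r
s=r.get_state();print(tilt(s));plan(s,[.44,-.285,.21],np.radians(17.2),n=5)
E
```

```text
[1.35 1.45]
now [ 0.4986 -0.1383  0.265 ] hdg deg 15.48 dist 0.1673 yaw/row -0.006
{'dx': -0.0191, 'dy': 0.0251, 'dz': 0.011, 'yaw': -0.006}
{'dx': -0.0193, 'dy': 0.025, 'dz': 0.011, 'yaw': -0.006}
{'dx': -0.0194, 'dy': 0.0249, 'dz': 0.011, 'yaw': -0.006}
{'dx': -0.0196, 'dy': 0.0248, 'dz': 0.011, 'yaw': -0.006}
{'dx': -0.0197, 'dy': 0.0247, 'dz': 0.011, 'yaw': -0.006}
```

>>> play_rows(targets=[{"jaw": 0,"dx": -0.02,"dy": 0.027,"dz": 0.006,"yaw": -0.006},{"jaw": 0,"dx": -0.02,"dy": 0.027,"dz": 0.006,"yaw": -0.006},{"jaw": 0,"dx": -0.016,"dy": 0.022,"dz": 0.004,"yaw": -0.006},{"jaw": 0,"dx": -0.01,"dy": 0.014,"dz": 0.002,"yaw": -0.006},{"jaw": 0,"dx": -0.005,"dy": 0.007,"dz": 0,"yaw": -0.006}])

```text
clock: 23.85
tool_pos: [0.4524, -0.2617, 0.241]
eef_rot: [0.989, 0.145, 0.012, -0.01]
contact_force: [0.3, 1.0, 0.6]
opening: 0.999
```

```bash
python3 snap.py wrist w25
python3 - <<'E'
from h import *;from plant import r
s=r.get_state();print(s["clock"],tilt(s))
E
```

```text
{'clock': 23.85, 'tool_pos': [0.4524, -0.2617, 0.241], 'contact_force': [0.2927, 1.019, 0.5727], 'opening': 0.9986} hdg 16.66
23.9 [1.22 1.26]
```

View pics/w25.png

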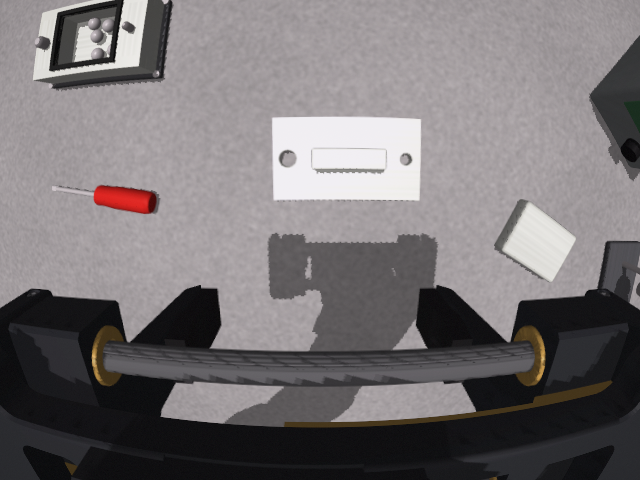

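```bash
python3 - <<'E'
from h import *;from plant import r
s=r.get_state();print(np.round(s["q"],3))
d=dict(np.load("w25.npz"))
im=cv2.imread("pics/w25.png")[105:210,260:430];cv2.imwrite("pics/w25z.png",cv2.resize(im,None,fx=4.5,fy=4.5,interpolation=cv2.INTER_CUBIC))
v_,u=np.mgrid[:480,:640];P=wpts(d,d,np.c_[u.ravel(),v_.ravel()],z=d["z_map"].ravel()).reshape(480,640,3)
Q=P[105:210,260:430].reshape(-1,3)
for a,b in((.01,.0175),(.041,.048)):
    q=Q[(Q[:,2]>a)&(Q[:,2]<b)];print(cv2.minAreaRect((q[:,:2]*1000).astype(np.float32)),np.median(q[:,2]))
E
```

```text
[ 0.533  0.548 -0.12   1.878  0.051  0.709 -0.889]
((518.156982421875, -269.8429260253906), (84.42052459716797, 151.12820434570312), 16.86870002746582) 0.013897323211215562
((517.8258666992188, -269.77874755859375), (19.65847396850586, 69.81074523925781), 17.450864791870117) 0.04379086881416899
```

View pics/w25z.png

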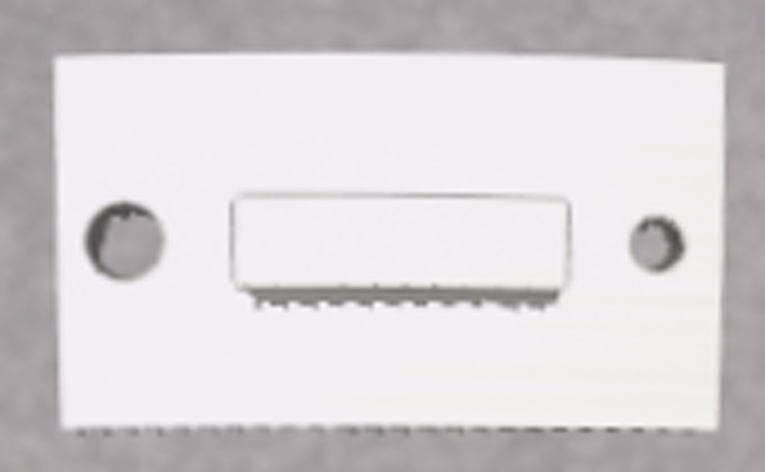

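```bash
python3 - <<'E'
from h import *;from plant import r
d=dict(np.load("w25.npz"))
a=wpts(d,d,[[287.8,158.6],[406,159]],plane=.014);v=a[0]-a[1];print(a,np.linalg.norm(v),a.mean(0),np.degrees(np.arctan2(v[1],v[0]))-90)
s=r.get_state();plan(s,[.518,-.2697,.12],np.radians(107.2),n=12)
E
```

```text
[[ 0.50003281 -0.21342257  0.014     ]
 [ 0.53539885 -0.32765951  0.014     ]] 0.11958609319684153 [ 0.51771583 -0.27054104  0.014     ] 17.201740109226634
now [ 0.452  -0.2629  0.2412] hdg deg 16.6 dist 0.1381 yaw/row -0.132
{'dx': 0.0051, 'dy': 0.0021, 'dz': 0.0101, 'yaw': -0.132}
{'dx': 0.0048, 'dy': 0.0028, 'dz': 0.0101, 'yaw': -0.132}
{'dx': 0.0044, 'dy': 0.0034, 'dz': 0.0101, 'yaw': -0.132}
{'dx': 0.0039, 'dy': 0.0039, 'dz': 0.0101, 'yaw': -0.132}
{'dx': 0.0034, 'dy': 0.0044, 'dz': 0.0101, 'yaw': -0.132}
{'dx': 0.0027, 'dy': 0.0048, 'dz': 0.0101, 'yaw': -0.132}
{'dx': 0.0021, 'dy': 0.0051, 'dz': 0.0101, 'yaw': -0.132}
{'dx': 0.0014, 'dy': 0.0053, 'dz': 0.0101, 'yaw': -0.132}
{'dx': 0.0007, 'dy': 0.0055, 'dz': 0.0101, 'yaw': -0.132}
{'dx': -0.0, 'dy': 0.0055, 'dz': 0.0101, 'yaw': -0.132}
{'dx': -0.0008, 'dy': 0.0055, 'dz': 0.0101, 'yaw': -0.132}
{'dx': -0.0015, 'dy': 0.0053, 'dz': 0.0101, 'yaw': -0.132}
```

>>> play_rows(targets=[{"jaw": 0,"dx": 0.005,"dy": 0.002,"dz": 0.01,"yaw": -0.14},{"jaw": 0,"dx": 0.005,"dy": 0.003,"dz": 0.01,"yaw": -0.14},{"jaw": 0,"dx": 0.004,"dy": 0.003,"dz": 0.01,"yaw": -0.14},{"jaw": 0,"dx": 0.004,"dy": 0.004,"dz": 0.01,"yaw": -0.14},{"jaw": 0,"dx": 0.003,"dy": 0.004,"dz": 0.01,"yaw": -0.14}])

```text
clock: 24.4
tool_pos: [0.4828, -0.2591, 0.1922]
eef_rot: [0.872, 0.489, 0.016, -0.004]
contact_force: [-0.1, 0.5, -0.2]
opening: 1.001
```

>>> play_rows(targets=[{"jaw": 0,"dx": 0.003,"dy": 0.005,"dz": 0.01,"yaw": -0.14},{"jaw": 0,"dx": 0.002,"dy": 0.005,"dz": 0.01,"yaw": -0.14},{"jaw": 0,"dx": 0.001,"dy": 0.005,"dz": 0.01,"yaw": -0.14},{"jaw": 0,"dx": 0.001,"dy": 0.005,"dz": 0.01,"yaw": -0.14},{"jaw": 0,"dx": 0,"dy": 0.005,"dz": 0.01,"yaw": -0.14}])

```text
clock: 24.9
tool_pos: [0.5148, -0.2499, 0.1421]
eef_rot: [0.637, 0.771, 0.019, 0.002]
contact_force: [-0.6, 0.4, 0.8]
opening: 1.0
```

```bash
python3 - <<'E'
from h import *;from plant import r
s=r.get_state();print(tilt(s));plan(s,[.5178,-.2700,.08],np.radians(107.2),n=5)
E
```

```text
[1.56 1.52]
now [ 0.5148 -0.2499  0.1421] hdg deg 100.87 dist 0.0654 yaw/row -0.022
{'dx': -0.0041, 'dy': -0.0002, 'dz': 0.0124, 'yaw': -0.022}
{'dx': -0.0041, 'dy': -0.0003, 'dz': 0.0124, 'yaw': -0.022}
{'dx': -0.0041, 'dy': -0.0003, 'dz': 0.0124, 'yaw': -0.022}
{'dx': -0.004, 'dy': -0.0004, 'dz': 0.0124, 'yaw': -0.022}
{'dx': -0.004, 'dy': -0.0005, 'dz': 0.0124, 'yaw': -0.022}
```

>>> play_rows(targets=[{"jaw": 0,"dx": -0.005,"dy": 0,"dz": 0.014,"yaw": -0.03},{"jaw": 0,"dx": -0.005,"dy": 0,"dz": 0.016,"yaw": -0.03},{"jaw": 0,"dx": -0.005,"dy": -0.001,"dz": 0.014,"yaw": -0.03},{"jaw": 0,"dx": -0.004,"dy": -0.001,"dz": 0.012,"yaw": -0.02},{"jaw": 0,"dx": -0.002,"dy": 0,"dz": 0.006,"yaw": 0}])

```text
clock: 25.4
tool_pos: [0.5204, -0.2675, 0.0744]
eef_rot: [0.591, 0.806, 0.019, 0.002]
contact_force: [-0.5, -0.5, -0.6]
opening: 1.001
```

```bash
python3 snap.py wrist w26
python3 - <<'E'
from h import *;from plant import r
s=r.get_state();print(tilt(s));plan(s,[.5178,-.2700,.019],np.radians(107.2),n=5)
E
```

```text
{'clock': 25.4, 'tool_pos': [0.5204, -0.2675, 0.0744], 'contact_force': [-0.457, -0.5335, -0.5538], 'opening': 1.0009} hdg 107.55
[1.46 1.63]
now [ 0.5202 -0.2677  0.0738] hdg deg 107.51 dist 0.055 yaw/row 0.001
{'dx': -0.0003, 'dy': -0.0006, 'dz': 0.011, 'yaw': 0.001}
{'dx': -0.0003, 'dy': -0.0006, 'dz': 0.011, 'yaw': 0.001}
{'dx': -0.0003, 'dy': -0.0006, 'dz': 0.011, 'yaw': 0.001}
{'dx': -0.0003, 'dy': -0.0006, 'dz': 0.011, 'yaw': 0.001}
{'dx': -0.0003, 'dy': -0.0006, 'dz': 0.011, 'yaw': 0.001}
```

View pics/w26.png

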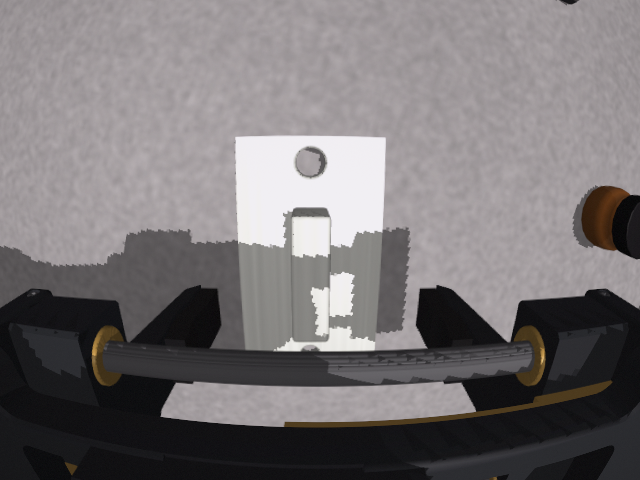

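>>> play_rows(targets=[{"jaw": 0,"dx": -0.001,"dy": -0.002,"dz": 0.012,"yaw": 0},{"jaw": 0,"dx": -0.001,"dy": -0.001,"dz": 0.014,"yaw": 0},{"jaw": 0,"dx": 0,"dy": -0.001,"dz": 0.012,"yaw": 0},{"jaw": 0.3,"dx": 0,"dy": 0,"dz": 0.01,"yaw": 0},{"jaw": 0.5,"dx": 0,"dy": 0,"dz": 0.005,"yaw": 0}])

```text
clock: 25.95
tool_pos: [0.5187, -0.2696, 0.0171]
eef_rot: [0.592, 0.806, 0.019, 0.003]
contact_force: [-0.2, -0.2, 0.4]
opening: 0.843
```

Run:
```python
from h import *;from plant import r
s=r.get_state();print(tilt(s),s["opening"]);plan(s,[.5178,-.2700,.019],np.radians(107.2),n=1)
```

```text
[1.55 1.6 ] 0.8427582610345193
now [ 0.5187 -0.2696  0.0171] hdg deg 107.43 dist 0.0022 yaw/row 0.004
{'dx': -0.0001, 'dy': -0.001, 'dz': -0.0019, 'yaw': 0.004}
```

>>> play_rows(targets=[{"jaw": 1,"dx": 0,"dy": -0.001,"dz": -0.002,"yaw": 0.004},{"jaw": 1,"dx": 0,"dy": 0,"dz": 0,"yaw": 0},{"jaw": 1,"dx": 0,"dy": 0,"dz": 0,"yaw": 0},{"jaw": 1,"dx": 0,"dy": 0,"dz": 0,"yaw": 0},{"jaw": 1,"dx": 0,"dy": 0,"dz": 0,"yaw": 0}], squeeze=40)

```text
clock: 26.45
tool_pos: [0.5183, -0.2696, 0.0195]
eef_rot: [0.593, 0.805, 0.02, 0.003]
contact_force: [0.6, -0.2, 1.0]
opening: 0.387
```

>>> play_rows(targets=[{"jaw": 1,"dx": 0,"dy": 0,"dz": 0,"yaw": 0},{"jaw": 1,"dx": 0,"dy": 0,"dz": 0,"yaw": 0},{"jaw": 1,"dx": 0,"dy": 0,"dz": 0,"yaw": 0},{"jaw": 1,"dx": 0,"dy": 0,"dz": 0,"yaw": 0},{"jaw": 1,"dx": 0,"dy": 0,"dz": -0.005,"yaw": 0}])

```text
clock: 26.95
tool_pos: [0.5175, -0.2697, 0.0246]
eef_rot: [0.593, 0.805, 0.019, 0.002]
contact_force: [-0.7, -0.1, -4.1]
opening: 0.223
```

Run:
```python
from h import *;from plant import r
s=r.get_state();print(tilt(s),s["opening"]);plan(s,[.5806,.0381,.13],np.radians(102.2),n=10)
```

```text
[1.53 1.6 ] 0.2229415015859354
now [ 0.5175 -0.2697  0.0246] hdg deg 107.2 dist 0.3315 yaw/row 0.009
{'dx': 0.0275, 'dy': 0.0151, 'dz': -0.0105, 'yaw': 0.009}
{'dx': 0.0277, 'dy': 0.0149, 'dz': -0.0105, 'yaw': 0.009}
{'dx': 0.0278, 'dy': 0.0146, 'dz': -0.0105, 'yaw': 0.009}
{'dx': 0.0279, 'dy': 0.0144, 'dz': -0.0105, 'yaw': 0.009}
{'dx': 0.0281, 'dy': 0.0142, 'dz': -0.0105, 'yaw': 0.009}
{'dx': 0.0282, 'dy': 0.0139, 'dz': -0.0105, 'yaw': 0.009}
{'dx': 0.0283, 'dy': 0.0137, 'dz': -0.0105, 'yaw': 0.009}
{'dx': 0.0284, 'dy': 0.0134, 'dz': -0.0105, 'yaw': 0.009}
{'dx': 0.0285, 'dy': 0.0132, 'dz': -0.0105, 'yaw': 0.009}
{'dx': 0.0286, 'dy': 0.0129, 'dz': -0.0105, 'yaw': 0.009}
```

>>> play_rows(targets=[{"jaw": 1,"dx": 0,"dy": 0,"dz": -0.012,"yaw": 0},{"jaw": 1,"dx": 0,"dy": 0,"dz": -0.02,"yaw": 0},{"jaw": 1,"dx": 0,"dy": 0,"dz": -0.026,"yaw": 0},{"jaw": 1,"dx": 0,"dy": 0,"dz": -0.024,"yaw": 0},{"jaw": 1,"dx": 0,"dy": 0,"dz": -0.02,"yaw": 0}])

```text
clock: 27.45
tool_pos: [0.5111, -0.2717, 0.129]
eef_rot: [0.593, 0.805, 0.018, -0.002]
contact_force: [-0.3, 0.8, -3.4]
opening: 0.225
```

Run:
```python
from h import *;from plant import r
s=r.get_state();print(tilt(s),s["opening"]);plan(s,[.5806,.0381,.16],np.radians(102.2),n=10)
```

```text
[1.03 1.77] 0.22498783152654586
now [ 0.5111 -0.2717  0.129 ] hdg deg 107.26 dist 0.3191 yaw/row 0.009
{'dx': 0.0275, 'dy': 0.0158, 'dz': -0.0031, 'yaw': 0.009}
{'dx': 0.0277, 'dy': 0.0156, 'dz': -0.0031, 'yaw': 0.009}
{'dx': 0.0278, 'dy': 0.0153, 'dz': -0.0031, 'yaw': 0.009}
{'dx': 0.0279, 'dy': 0.0151, 'dz': -0.0031, 'yaw': 0.009}
{'dx': 0.0281, 'dy': 0.0149, 'dz': -0.0031, 'yaw': 0.009}
{'dx': 0.0282, 'dy': 0.0146, 'dz': -0.0031, 'yaw': 0.009}
{'dx': 0.0283, 'dy': 0.0144, 'dz': -0.0031, 'yaw': 0.009}
{'dx': 0.0285, 'dy': 0.0141, 'dz': -0.0031, 'yaw': 0.009}
{'dx': 0.0286, 'dy': 0.0139, 'dz': -0.0031, 'yaw': 0.009}
{'dx': 0.0287, 'dy': 0.0136, 'dz': -0.0031, 'yaw': 0.009}
```

>>> play_rows(targets=[{"jaw": 1,"dx": 0.012,"dy": 0.007,"dz": -0.014,"yaw": 0.009},{"jaw": 1,"dx": 0.022,"dy": 0.012,"dz": -0.01,"yaw": 0.009},{"jaw": 1,"dx": 0.03,"dy": 0.016,"dz": -0.006,"yaw": 0.009},{"jaw": 1,"dx": 0.034,"dy": 0.018,"dz": -0.003,"yaw": 0.009},{"jaw": 1,"dx": 0.036,"dy": 0.019,"dz": 0,"yaw": 0.009}])

```text
clock: 27.95
tool_pos: [0.5426, -0.1251, 0.1725]
eef_rot: [0.618, 0.786, 0.016, 0.0]
contact_force: [0.5, -0.8, -4.0]
opening: 0.222
```

>>> play_rows(targets=[{"jaw": 1,"dx": 0.036,"dy": 0.019,"dz": 0,"yaw": 0.009},{"jaw": 1,"dx": 0.032,"dy": 0.016,"dz": 0,"yaw": 0.009},{"jaw": 1,"dx": 0.026,"dy": 0.012,"dz": 0,"yaw": 0.009},{"jaw": 1,"dx": 0.018,"dy": 0.008,"dz": 0,"yaw": 0.009},{"jaw": 1,"dx": 0.01,"dy": 0.004,"dz": 0,"yaw": 0.009}])

```text
clock: 28.45
tool_pos: [0.5709, 0.027, 0.1795]
eef_rot: [0.631, 0.776, 0.02, -0.003]
contact_force: [-0.3, 0.3, -3.5]
opening: 0.223
```

```bash
python3 mm.py c27 260 180
python3 - <<'E'
from h import *;from plant import r
s=r.get_state();print(tilt(s),s["opening"]);plan(s,[.5806,.0381,.12],np.radians(102.2),n=5)
E
```

```text
{'clock': 28.55, 'tool_pos': [0.571, 0.0265, 0.1795], 'contact_force': [1.3572, -0.3964, -3.3459], 'opening': 0.2296} hdg 101.81 tilt [1.15 1.99]
[1.15 1.99] 0.22959679883409162
now [0.571  0.0265 0.1795] hdg deg 101.81 dist 0.0614 yaw/row -0.001
{'dx': 0.0019, 'dy': 0.0023, 'dz': 0.0119, 'yaw': -0.001}
{'dx': 0.0019, 'dy': 0.0024, 'dz': 0.0119, 'yaw': -0.001}
{'dx': 0.0019, 'dy': 0.0024, 'dz': 0.0119, 'yaw': -0.001}
{'dx': 0.0019, 'dy': 0.0024, 'dz': 0.0119, 'yaw': -0.001}
{'dx': 0.0019, 'dy': 0.0024, 'dz': 0.0119, 'yaw': -0.001}
```

View pics/c27w.png

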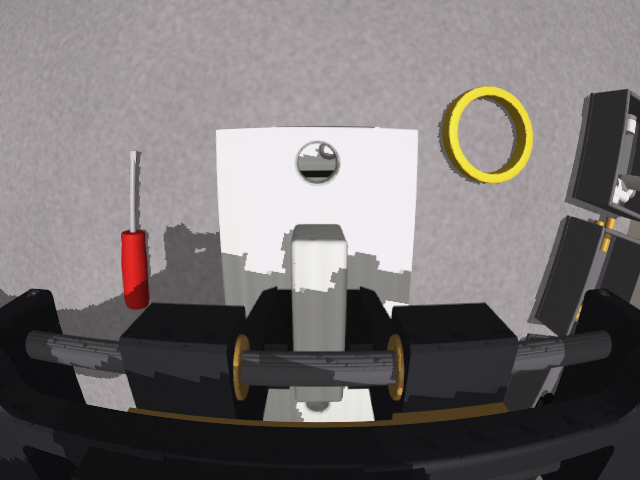

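Run:
```python
from h import *
d=dict(np.load("c27w.npz"));print(d["tool_pos"],tilt(d))
v_,u=np.mgrid[:480,:640];P=wpts(d,d,np.c_[u.ravel(),v_.ravel()],z=d["z_map"].ravel()).reshape(480,640,3)
def fit(mask):
    q=P[mask];c=q.mean(0);_,_,vt=np.linalg.svd(q-c);n=vt[2]*np.sign(vt[2][2]);return c,n,np.degrees(n[:2]),len(q)
m=np.zeros((480,640),bool);m[140:280,228:285]=1;m[140:280,350:405]=1;m[140:200,228:290]=1
m&=(d["z_map"]>0);c,n,t,k=fit(m);print("plate",c.round(4),"normal deg",t.round(2),k)
q=P[m];print("rms",np.std((q-c)@n))
im=cv2.imread("pics/c27w.png")[120:200,260:380];cv2.imwrite("pics/c27z.png",cv2.resize(im,None,fx=6.5,fy=6.5,interpolation=cv2.INTER_CUBIC))
mb=np.zeros_like(m);mb[242:285,297:343]=1;c2,n2,t2,k2=fit(mb);print("bar",c2.round(4),t2.round(2))
```

```text
[0.5711695  0.02928902 0.17980872] [1.17 2.11]
plate [0.5619 0.0692 0.1744] normal deg [ 0.07 -0.79] 15915
rms 0.0006221103891179211
bar [0.5657 0.0554 0.2048] [ 10.61 -52.18]
```

View pics/c27z.png

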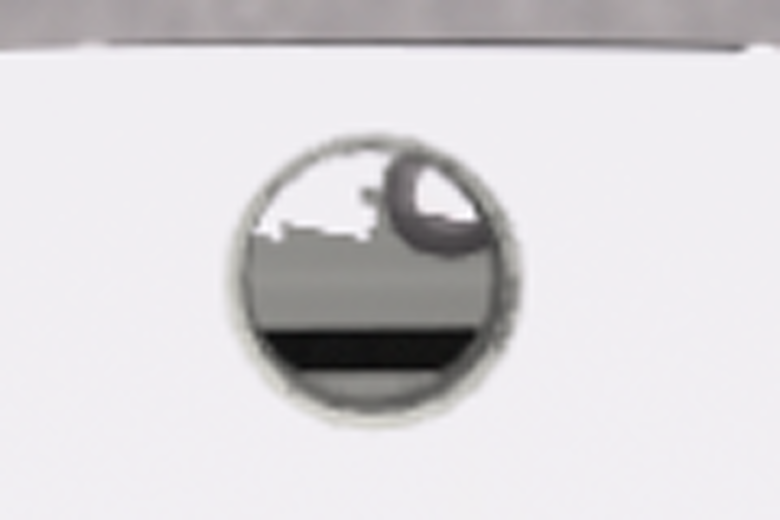

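Run:
```python
from h import *
from plant import r
d=dict(np.load("c27w.npz"))
h=wpts(d,d,np.array([[372,280]])/6.5+[260,120],plane=.1747)[0]
k=wpts(d,d,np.array([[452,190]])/6.5+[260,120],plane=.066)[0]
th=np.radians(12.2);dw=np.array([.5806-.06*np.sin(th),.0381+.06*np.cos(th)])
print("hole",h,"dowel seen",k,"dowel est",dw)
hd=head(d);print("cover centre from hole",h[:2]-.06*np.array([np.cos(hd),np.sin(hd)]),"TCP",d["tool_pos"],np.degrees(hd))
s=r.get_state()
# fiducial: hole offset rel TCP
off=h-d["tool_pos"]
print("off",off)
t=np.array([dw[0]-off[0],dw[1]-off[1],.13]);plan(s,t,np.radians(102.2),n=5)
```

```text
hole [0.55884362 0.08815192 0.1747    ] dowel seen [0.56841125 0.09730939 0.066     ] dowel est [0.56792051 0.09674495]
cover centre from hole [0.57118322 0.02943451] TCP [0.5711695  0.02928902 0.17980872] 101.86813890745351
off [-0.01232588  0.0588629  -0.00510872]
now [0.571  0.0265 0.1795] hdg deg 101.81 dist 0.0516 yaw/row -0.001
{'dx': 0.0018, 'dy': 0.0023, 'dz': 0.0099, 'yaw': -0.001}
{'dx': 0.0018, 'dy': 0.0023, 'dz': 0.0099, 'yaw': -0.001}
{'dx': 0.0018, 'dy': 0.0023, 'dz': 0.0099, 'yaw': -0.001}
{'dx': 0.0018, 'dy': 0.0023, 'dz': 0.0099, 'yaw': -0.001}
{'dx': 0.0018, 'dy': 0.0023, 'dz': 0.0099, 'yaw': -0.001}
```

>>> play_rows(targets=[{"jaw": 1,"dx": 0.002,"dy": 0.002,"dz": 0.014,"yaw": -0.002},{"jaw": 1,"dx": 0.002,"dy": 0.003,"dz": 0.02,"yaw": -0.002},{"jaw": 1,"dx": 0.002,"dy": 0.003,"dz": 0.018,"yaw": -0.002},{"jaw": 1,"dx": 0.001,"dy": 0.001,"dz": 0.014,"yaw": 0},{"jaw": 1,"dx": 0,"dy": 0.001,"dz": 0.006,"yaw": 0}])

```text
clock: 29.05
tool_pos: [0.5796, 0.0289, 0.1025]
eef_rot: [0.632, 0.775, 0.016, -0.002]
contact_force: [-0.1, -0.1, -3.1]
opening: 0.227
```

```bash
python3 mm.py c28 260 180
python3 - <<'E'
from h import *;from plant import r
s=r.get_state();plan(s,[.5808,.0384,.1],np.radians(102.2),n=1)
im=cv2.imread("pics/c28w.png")[120:200,260:380];cv2.imwrite("pics/c28z.png",cv2.resize(im,None,fx=6.5,fy=6.5,interpolation=cv2.INTER_CUBIC))
E
```

```text
{'clock': 29.15, 'tool_pos': [0.5799, 0.0291, 0.1032], 'contact_force': [0.7716, -0.4336, -2.9987], 'opening': 0.2173} hdg 101.58 tilt [1.02 1.59]
now [0.5799 0.0291 0.1032] hdg deg 101.58 dist 0.0099 yaw/row -0.011
{'dx': 0.0089, 'dy': 0.0028, 'dz': 0.0032, 'yaw': -0.011}
```

View pics/c28z.png

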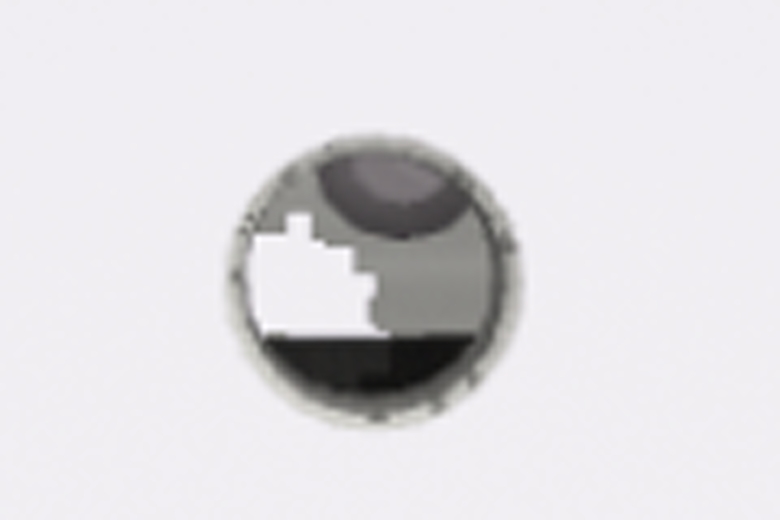

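View pics/c28m.png

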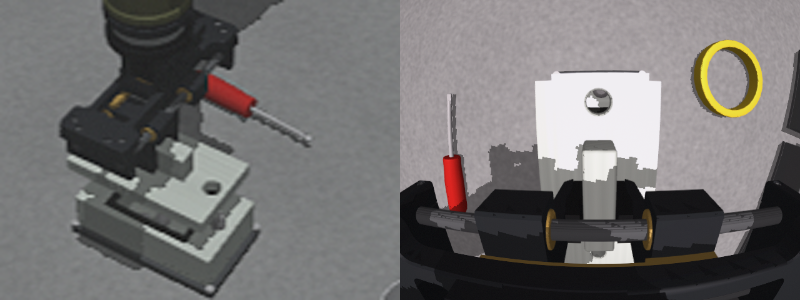

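>>> play_rows(targets=[{"jaw": 1,"dx": 0.003,"dy": 0.001,"dz": 0,"yaw": -0.005},{"jaw": 1,"dx": 0.003,"dy": 0.001,"dz": 0,"yaw": -0.005},{"jaw": 1,"dx": 0.002,"dy": 0.001,"dz": 0,"yaw": 0},{"jaw": 1,"dx": 0.001,"dy": 0,"dz": 0,"yaw": 0},{"jaw": 1,"dx": 0,"dy": 0,"dz": 0,"yaw": 0}])

```text
clock: 29.65
tool_pos: [0.5827, 0.0393, 0.106]
eef_rot: [0.628, 0.778, 0.018, -0.0]
contact_force: [-0.8, 0.6, -3.0]
opening: 0.222
```

```bash
python3 mm.py c29 260 180
python3 - <<'E'
from h import *;from plant import r
s=r.get_state();plan(s,[.5808,.0384,.1],np.radians(102.2),n=1)
im=cv2.imread("pics/c29w.png")[120:200,260:380];cv2.imwrite("pics/c29z.png",cv2.resize(im,None,fx=6.5,fy=6.5,interpolation=cv2.INTER_CUBIC))
E
```

```text
{'clock': 29.75, 'tool_pos': [0.5827, 0.039, 0.1059], 'contact_force': [0.0662, 0.3452, -3.5208], 'opening': 0.2222} hdg 102.14 tilt [1.28 1.63]
now [0.5827 0.039  0.1059] hdg deg 102.14 dist 0.0062 yaw/row -0.001
{'dx': -0.0002, 'dy': -0.002, 'dz': 0.0059, 'yaw': -0.001}
```

View pics/c29z.png

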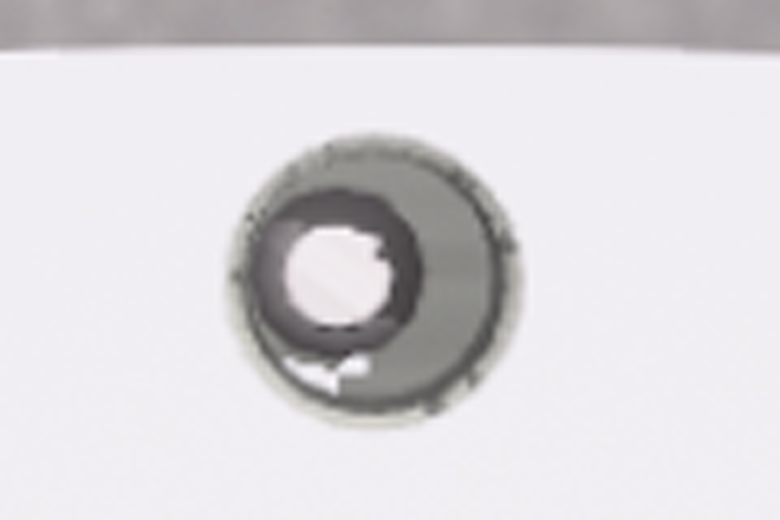

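```bash
cat > err.py <<'E'
import sys;from h import *
n,hx,hy,kx,ky=sys.argv[1],*map(float,sys.argv[2:6])
d=dict(np.load(n+".npz"));z=d["tool_pos"][2]-.0045
h=wpts(d,d,np.array([[hx,hy]])/6.5+[260,120],plane=z)[0];k=wpts(d,d,np.array([[kx,ky]])/6.5+[260,120],plane=.066)[0]
e=k-h;hd=head(d);x=np.array([np.cos(hd),np.sin(hd)]);y=np.array([np.sin(hd),-np.cos(hd)])
print("hole",h.round(4),"dowel",k.round(4),"move tool dx,dy",(e[:2]@x).round(4),(e[:2]@y).round(4),"tcp",d["tool_pos"].round(4),np.degrees(hd).round(2),tilt(d))
E
python3 err.py c29w 372 280 337 276
```

```text
hole [0.5701 0.098  0.1015] dowel [0.5686 0.0967 0.066 ] move tool dx,dy -0.0009 -0.0018 tcp [0.5828 0.0392 0.106 ] 102.15 [1.3  1.64]
```

>>> play_rows(targets=[{"jaw": 1,"dx": -0.0005,"dy": -0.001,"dz": 0.003,"yaw": 0},{"jaw": 1,"dx": -0.0005,"dy": -0.001,"dz": 0.004,"yaw": 0},{"jaw": 1,"dx": -0.0005,"dy": -0.0005,"dz": 0.004,"yaw": -0.001},{"jaw": 1,"dx": 0,"dy": 0,"dz": 0.003,"yaw": 0},{"jaw": 1,"dx": 0,"dy": 0,"dz": 0.001,"yaw": 0}])

```text
clock: 30.25
tool_pos: [0.5804, 0.0366, 0.0892]
eef_rot: [0.628, 0.778, 0.018, -0.0]
contact_force: [-0.6, -0.1, -3.7]
opening: 0.226
```

```bash
python3 mm.py c30 260 180
python3 - <<'E'
from h import *;from plant import r
s=r.get_state();plan(s,[.5808,.0384,.09],np.radians(102.2),n=1)
im=cv2.imread("pics/c30w.png")[120:200,260:380];cv2.imwrite("pics/c30z.png",cv2.resize(im,None,fx=6.5,fy=6.5,interpolation=cv2.INTER_CUBIC))
E
```

```text
{'clock': 30.35, 'tool_pos': [0.5805, 0.0366, 0.0895], 'contact_force': [-0.1932, 0.9097, -3.7985], 'opening': 0.2237} hdg 102.17 tilt [1.25 1.59]
now [0.5805 0.0366 0.0895] hdg deg 102.17 dist 0.0019 yaw/row -0.001
{'dx': 0.0016, 'dy': 0.0007, 'dz': -0.0005, 'yaw': -0.001}
```

View pics/c30z.png

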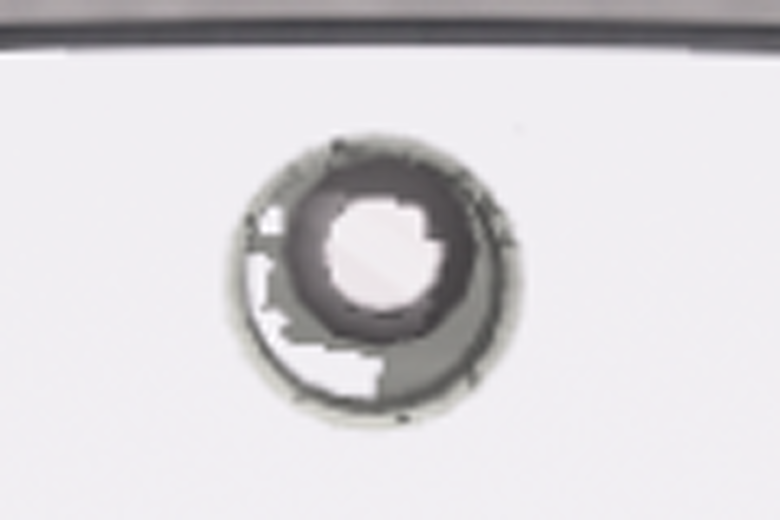

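View pics/c30m.png

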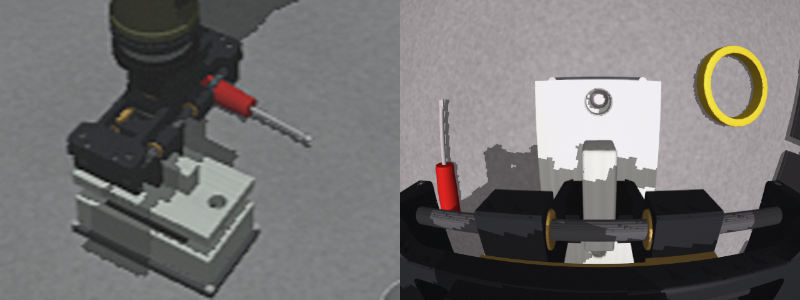

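```bash
python3 err.py c30w 372 280 382 253
python3 - <<'E'
from h import *
d=dict(np.load("c30w.npz"))
v_,u=np.mgrid[:480,:640];P=wpts(d,d,np.c_[u.ravel(),v_.ravel()],z=d["z_map"].ravel()).reshape(480,640,3)
m=np.zeros((480,640),bool);m[140:250,228:285]=1;m[140:250,350:405]=1
q=P[m];c=q.mean(0);n=np.linalg.svd(q-c,full_matrices=False)[2][2];n*=np.sign(n[2]);print(c.round(4),np.degrees(n[:2]).round(2))
E
```

```text
hole [0.5677 0.0953 0.0847] dowel [0.5686 0.0968 0.066 ] move tool dx,dy 0.0013 0.0011 tcp [0.5804 0.0365 0.0892] 102.16 [1.23 1.58]
[0.5698 0.0825 0.084 ] [ 1.56 -6.83]
```

>>> play_rows(targets=[{"jaw": 1,"dx": 0.001,"dy": 0.0005,"dz": 0,"yaw": 0},{"jaw": 1,"dx": 0.0005,"dy": 0.0005,"dz": 0,"yaw": 0},{"jaw": 1,"dx": 0,"dy": 0,"dz": 0.002,"yaw": 0},{"jaw": 1,"dx": 0,"dy": 0,"dz": 0.002,"yaw": 0},{"jaw": 1,"dx": 0,"dy": 0,"dz": 0.001,"yaw": 0}])

```text
clock: 30.85
tool_pos: [0.582, 0.039, 0.0847]
eef_rot: [0.628, 0.778, 0.018, 0.0]
contact_force: [-0.8, 0.1, -4.9]
opening: 0.224
```

```bash
python3 mm.py c31 260 180
python3 - <<'E'
from h import *;from plant import r
s=r.get_state();plan(s,[.5808,.0384,.08],np.radians(102.2),n=1)
im=cv2.imread("pics/c31w.png")[120:200,260:380];cv2.imwrite("pics/c31z.png",cv2.resize(im,None,fx=6.5,fy=6.5,interpolation=cv2.INTER_CUBIC))
E
```

```text
{'clock': 30.95, 'tool_pos': [0.5819, 0.039, 0.0847], 'contact_force': [0.8442, 0.7662, -3.2102], 'opening': 0.2258} hdg 102.18 tilt [1.32 1.62]
now [0.5819 0.039  0.0847] hdg deg 102.18 dist 0.0049 yaw/row -0.0
{'dx': -0.0003, 'dy': -0.0012, 'dz': 0.0047, 'yaw': -0.0}
```

View pics/c31z.png

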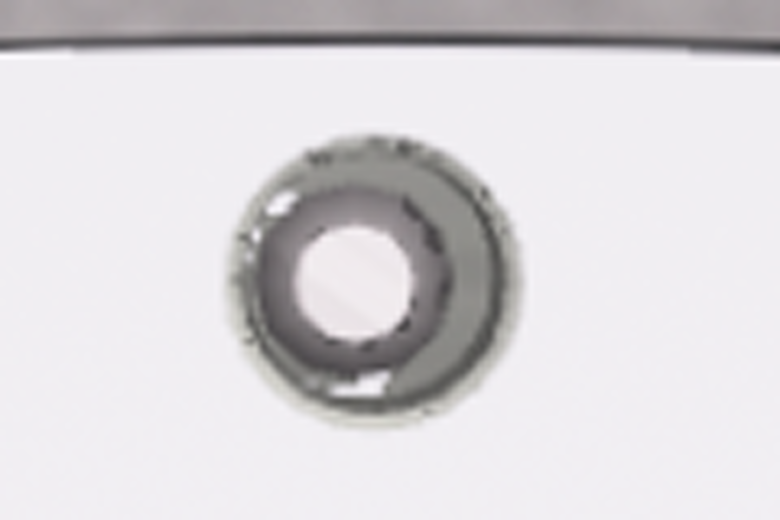

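>>> play_rows(targets=[{"jaw": 1,"dx": -0.0004,"dy": -0.0008,"dz": 0,"yaw": 0},{"jaw": 1,"dx": 0,"dy": 0,"dz": 0.001,"yaw": 0},{"jaw": 1,"dx": 0,"dy": 0,"dz": 0.002,"yaw": 0},{"jaw": 1,"dx": 0,"dy": 0,"dz": 0.002,"yaw": 0},{"jaw": 1,"dx": 0,"dy": 0,"dz": 0.001,"yaw": 0}])

```text
clock: 31.45
tool_pos: [0.5814, 0.0384, 0.0784]
eef_rot: [0.628, 0.778, 0.018, 0.0]
contact_force: [0.4, 0.3, -3.4]
opening: 0.222
```

```bash
python3 mm.py c32 260 180
python3 - <<'E'
from h import *;from plant import r
s=r.get_state();plan(s,[.5808,.0384,.08],np.radians(102.2),n=1)
im=cv2.imread("pics/c32w.png")[120:200,260:380];cv2.imwrite("pics/c32z.png",cv2.resize(im,None,fx=6.5,fy=6.5,interpolation=cv2.INTER_CUBIC))
E
```

```text
{'clock': 31.55, 'tool_pos': [0.5813, 0.0384, 0.0784], 'contact_force': [0.4011, -0.3466, -3.4241], 'opening': 0.224} hdg 102.17 tilt [1.33 1.61]
now [0.5813 0.0384 0.0784] hdg deg 102.17 dist 0.0017 yaw/row -0.001
{'dx': 0.0001, 'dy': -0.0005, 'dz': -0.0016, 'yaw': -0.001}
```

View pics/c32z.png

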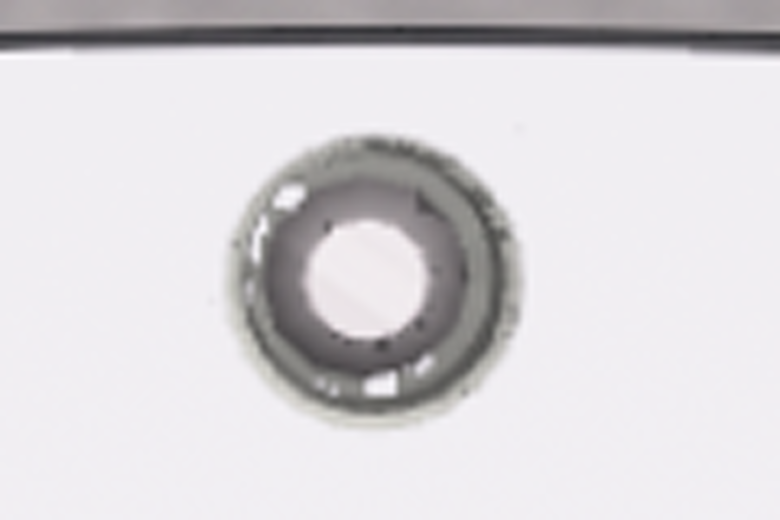

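View pics/c32m.png

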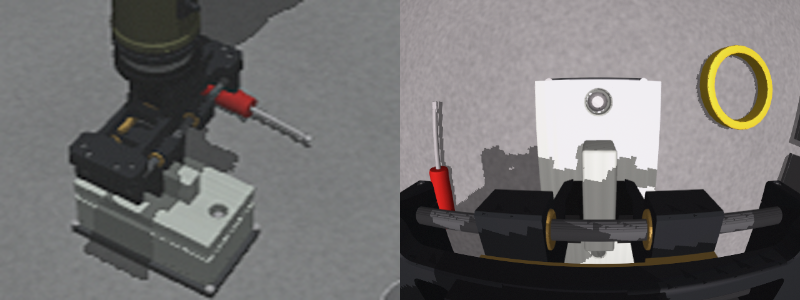

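>>> play_rows(targets=[{"jaw": 1,"dx": 0,"dy": -0.0003,"dz": 0.001,"yaw": 0},{"jaw": 1,"dx": 0,"dy": 0,"dz": 0.002,"yaw": 0},{"jaw": 1,"dx": 0,"dy": 0,"dz": 0.002,"yaw": 0},{"jaw": 1,"dx": 0,"dy": 0,"dz": 0.002,"yaw": 0},{"jaw": 1,"dx": 0,"dy": 0,"dz": 0.002,"yaw": 0}])

```text
clock: 32.05
tool_pos: [0.5815, 0.0386, 0.0703]
eef_rot: [0.628, 0.778, 0.018, 0.001]
contact_force: [-3.2, -0.3, 5.5]
opening: 0.223
```

```bash
python3 -c "
from h import *;from plant import r
s=r.get_state();print(s['tool_pos'].round(4) if hasattr(s['tool_pos'],'round') else s['tool_pos'],s['contact_force'],s['moment'],tilt(s),np.degrees(head(s)))"
```

```text
[0.5815 0.0386 0.0703] [-3.24026941 -0.29560996  5.45938058] [-0.23409128  0.54882185 -0.00633734] [1.39 1.58] 102.16549202181443
```

>>> play_rows(targets=[{"jaw": 1,"dx": 0,"dy": 0,"dz": 0.002,"yaw": 0},{"jaw": 1,"dx": 0,"dy": 0,"dz": 0.002,"yaw": 0},{"jaw": 1,"dx": 0,"dy": 0,"dz": 0.002,"yaw": 0},{"jaw": 1,"dx": 0,"dy": 0,"dz": 0.003,"yaw": 0},{"jaw": 1,"dx": 0,"dy": 0,"dz": 0.003,"yaw": 0}])

```text
clock: 32.55
tool_pos: [0.5815, 0.0386, 0.0698]
eef_rot: [0.628, 0.778, 0.018, 0.004]
contact_force: [-7.9, -1.7, 27.5]
opening: 0.226
```

```bash
python3 mm.py c33 260 180;python3 -c "
from h import *;from plant import r
s=r.get_state();print(s['moment'])
im=cv2.imread('pics/c33s.png')[225:300,280:375];cv2.imwrite('pics/c33z.png',cv2.resize(im,(760,600),interpolation=cv2.INTER_CUBIC))"
```

```text
{'clock': 32.65, 'tool_pos': [0.5815, 0.0386, 0.0698], 'contact_force': [-7.6328, -2.4707, 27.1245], 'opening': 0.2262} hdg 102.14 tilt [1.66 1.25]
[-0.28474882  1.68085242 -0.03452775]
```

View pics/c33z.png

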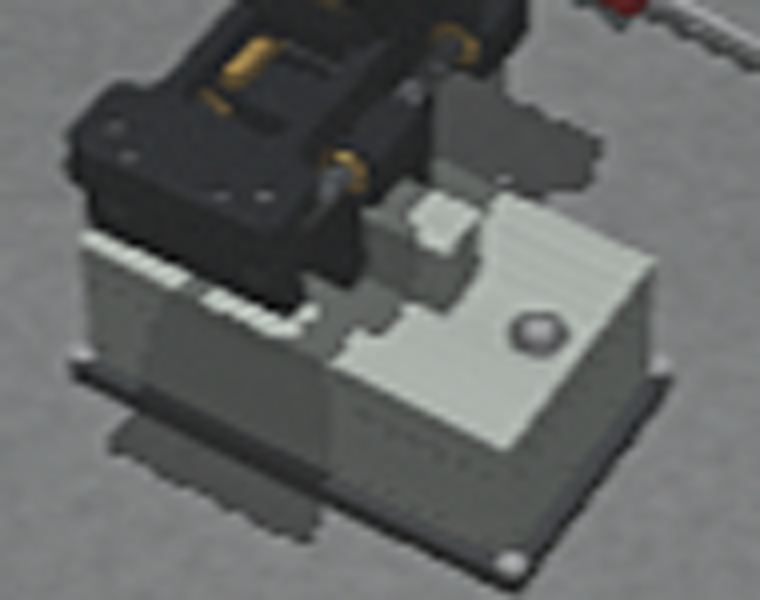

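View pics/c33w.png

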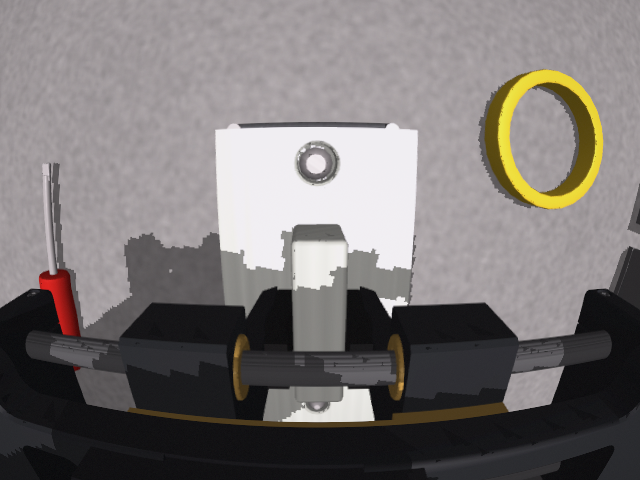

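Run:
```python
from h import *
d=dict(np.load("c33w.npz"))
v_,u=np.mgrid[:480,:640];P=wpts(d,d,np.c_[u.ravel(),v_.ravel()],z=d["z_map"].ravel()).reshape(480,640,3)
th=np.radians(12.2);c=np.array([.5806,.0381]);L=(P[...,:2]-c)@np.array([[np.cos(th),-np.sin(th)],[np.sin(th),np.cos(th)]])
m=(abs(L[...,0])<.039)&(abs(L[...,0])>.016)&(L[...,1]>.02)&(L[...,1]<.073)&(abs(P[...,2]-.064)<.01)
q=np.c_[L[m],P[...,2][m]];A=np.c_[q[:,:2],np.ones(len(q))];s=np.linalg.lstsq(A,q[:,2],rcond=None)[0];print(len(q),"slopes deg",np.degrees(s[:2]),"z at centre",s[2],"at y=+60",s[2]+s[1]*.06)
for sx in(-1,1): 
    k=m&(np.sign(L[...,0])==sx);print(sx,np.median(P[...,2][k]))
# scene camera: top of plate
d=dict(np.load("c33s.npz"));P=cloud(d);L=(P[...,:2]-c)@np.array([[np.cos(th),-np.sin(th)],[np.sin(th),np.cos(th)]])
m=(abs(L[...,0])<.039)&(abs(L[...,1])<.072)&(abs(P[...,2]-.064)<.006)
q=np.c_[L[m],P[...,2][m]];A=np.c_[q[:,:2],np.ones(len(q))];s=np.linalg.lstsq(A,q[:,2],rcond=None)[0];print("scene",len(q),np.degrees(s[:2]),s[2])
```

```text
13269 slopes deg [-0.05431477 -0.00454129] z at centre 0.06391686197930883 at y=+60 0.06391210635594334
-1 0.06394095434863964
1 0.06388529633527511
scene 647 [-0.18729338  0.08920288] 0.06350270681181232
```

```bash
python3 snap.py top t34 && python3 -c "
import cv2;a=cv2.imread('pics/a_top.png')[100:330,120:560];b=cv2.imread('pics/t34.png')[100:330,120:560];cv2.imwrite('pics/t34c.png',cv2.resize(cv2.vconcat([a,b]),None,fx=1.3,fy=1.3))"
```

```text
{'clock': 32.65, 'tool_pos': [0.5815, 0.0386, 0.0698], 'contact_force': [-7.6328, -2.4707, 27.1245], 'opening': 0.2262} hdg 102.14
```

View pics/t34c.png

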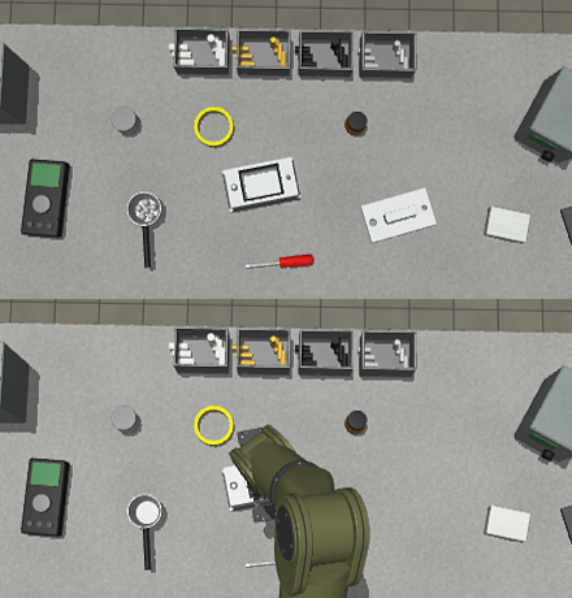

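The bystanders I can see haven't moved, and the dipper stands empty in its old place. The cover is home and pressed, so I'm handing in.

```bash
python3 -c "
from plant import r
print(r.finish_job());s=r.get_state();print(s['clock'],s['tool_pos'],s['contact_force'])"
```

```text
the job is handed in; nothing more can be done
None
the job is handed in; nothing more can be done
```

The job is done and was handed in at about 32.7 s, with the cover still gripped and pressed home; no verdict came back.

- **Pour:** The moves only allowed yaw, so I tipped the dipper by letting its handle turn in a light grip. The cup pivoted first on the bench and then on the housing's edge. Afterwards the wrist picture showed all six balls in the pocket and the cup empty.
- **Dipper:** I rolled it back upright on the bench the same way and let go. It stands upright and empty within a few mm of where it started.
- **Cover:** I centred the wide hole on the thick dowel by looking through the hole, lowered the cover and pressed it against the seal. It came to a hard stop, with about 27 N read at the wrist. The plate top measured 63.9 mm by the wrist camera and 63.5 mm by the scene camera, against 64 mm expected. It was level to within 0.2°.

**Irregular or unconfirmed:**
- The tool had drifted about 2° off vertical, which left a sideways force of about 8 N at the end.
- I saw the thin dowel's hole only in part, so that fit rests on the cover being level and home.
- In the last top view the arm covers most of the screwdriver. The part that shows is where it was, and the other bystanders in that view had not moved.

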